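Find the key that unlocks the reject box

TASK

One of the three red service keys in the black stand unlocks the reject box: try them in the box's lock one at a time, standing each one that will not turn back in the stand before taking the next, until one turns the latch clockwise all the way to its stop. Then turn that key back, draw it out with the latch left open, and set it down in the green tray, not in the stand. Leave everything else on the bench where it is.

Things in the scene. Friction and masses are not known exactly. Their poses are not given: they have to be found in the camera images.
- key_a_bow (a point): Centre of the bow (red plastic grip) of service key A; z up along the key. Bow 9 mm thick (x), 14 mm wide (y), 30 mm high. Starts upright in a pocket of the stand, bow up; pocket varies. The three keys look alike and any one may fit. 33 mm below this point is the underside of a 26 mm round collar, 3 mm thick; an 8 mm shank, 15 mm long, joins bow and collar. 140 g. Same after half a turn about z.
- key_b_bow (a point): Centre of the bow (red plastic grip) of service key B; z up along the key. Bow 9 mm thick (x), 14 mm wide (y), 30 mm high. Starts upright in a pocket of the stand, bow up; pocket varies. The three keys look alike and any one may fit. 33 mm below this point is the underside of a 26 mm round collar, 3 mm thick; an 8 mm shank, 15 mm long, joins bow and collar. 140 g. Same after half a turn about z.
- key_c_bow (a point): Centre of the bow (red plastic grip) of service key C; z up along the key. Bow 9 mm thick (x), 14 mm wide (y), 30 mm high. Starts upright in a pocket of the stand, bow up; pocket varies. The three keys look alike and any one may fit. 33 mm below this point is the underside of a 26 mm round collar, 3 mm thick; an 8 mm shank, 15 mm long, joins bow and collar. 140 g. Same after half a turn about z.
- key_stand (a point): Centre of the top face of the fixed black key stand, z up: 50 mm (x) by 180 mm (y), 50 mm high, on a 4 mm foot (66 by 200 mm). Three pockets in a row along y, at y = -55, 0 and +55 mm, each 14 mm (x) by 38 mm (y), 45 mm deep; a key hangs in one by its collar, blade and bow wide along y.
- keyhole (a point): Centre of the keyhole in the lock face: a slot 9 mm (x) by 34 mm (y), z up, in a 50 mm steel plate 120 mm above the bench. A key enters upright, blade wide along y, either way round, and is fully in when its collar rests on the face; only then (within 1 mm) can it turn. It comes out only when turned back in line with the slot.
- box: Fixed reject box, grey with red lid, 130 mm (x) by 150 mm (y); origin under its centre, axes as the keyhole's; lid 116 mm high. In its lock a wrong key goes fully in but jams firmly after about 0.2 rad (over 0.3 N m; forced, it slips in the fingers); the right one turns clockwise from above (under 0.15 N m), takes the latch along after about 0.3 rad, and leaves it there when turned back.
- latch (a joint): Latch, rad: 0 shut, growing clockwise from above to its stop at 1.0 (open). Starts between 0 and 0.06 and stays where left (friction 0.03 N m). Moved only by a key; about 1.4 rad of key turn brings it to the stop. A yellow pointer 26 mm long (look only) on the lock face turns with it, from the black dot on the keyhole's +y side (shut) to the green dot (open).
- tray_floor (a point): Centre of the inner floor of the fixed green tray: 170 mm (x) by 180 mm (y) outside, walls 4 mm, floor 4 mm above the bench, rim 28 mm above the bench. z up. A key may lie in it any way.
- marker: Bystander: black marker pen lying on the bench, 14 mm thick, 120 mm long along its x. Origin at its underside's centre.
- tape: Bystander: blue ring of tape lying flat, 80 mm across, 20 mm high. Origin under its centre.
- bottle: Bystander: small white bottle standing, 48 mm across, 100 mm high. Origin under its centre.
- gauge_block: Bystander: steel block 50 x 30 x 25 mm. Origin under its centre.
- driver: Bystander: screwdriver with grey handle lying on the bench, along its x.
- loose_sensor: Bystander: steel and red probe sensor lying along its x, 22 mm thick, 91 mm long. Origin on the bench near its middle.
- key_a: Key A; origin at the tip of its blade, 76 mm below the bow's centre. Steel blade 5 mm thick (x), 28 mm wide (y), 43 mm long below the collar, narrower in its last 5 mm. Keys differ only in the level at which the blade is cut away.
- key_b: Key B; origin at the tip of its blade, 76 mm below the bow's centre. Steel blade 5 mm thick (x), 28 mm wide (y), 43 mm long below the collar, narrower in its last 5 mm. Keys differ only in the level at which the blade is cut away.
- key_c: Key C; origin at the tip of its blade, 76 mm below the bow's centre. Steel blade 5 mm thick (x), 28 mm wide (y), 43 mm long below the collar, narrower in its last 5 mm. Keys differ only in the level at which the blade is cut away.
There are look-alikes about, which are no part of the job. There is more than one size of the box; the one meant has the size given above.

How it is judged:
By the outcome, as a careful person would: the job done as asked, in the order asked, and still so for the second after the job is handed in, with the robot touching nothing.
It also fails if it takes over 72 s, if anything falls off the work surface, if the arm or the gripper's body presses on something with over 40 N, if the wrist force passes 120 N, or if a joint passes its speed limit or range.

ROBOT

A 6-joint arm with a two-finger parallel gripper is mounted at the origin on the work surface. World frame = base frame: x ahead of the robot, y to its left, z up, the work surface at z = 0. Lengths are in mm, angles in rad, forces in N, time in s.
With the tool pointing down it reaches from about 275 to 1000 mm from the base axis. Payload 8.4 kg.
Tool frame: the origin (TCP) lies at the very end of the fingers, on their centre line; the grasp point (between the pads) lies 19 mm behind it; z points along the fingers, y is the direction in which the jaws open and shut (so a half turn about z gives the same grasp; the last joint's range is limited). The gripper opens to 85 mm and grips with 20 to 120 N. Pads are 22 mm wide; open, the fingers measure 114 mm over their backs; the gripper's body (76 mm by 85 mm) begins 54 mm behind the grasp point. The pads swing forward as they close: fully open they stand 13 mm farther back than shut.
Start: joints at [1.132, 0.353, 1.633, -0, 1.155, -0.002], TCP at [264.4, 566.322, 200.481] pointing down, gripper open.
Joint ranges: [-2.63, 2.63], [-0.92, 2.1], [0.06, 2.66], [-1.3, 4.44], [0, 2.69], [-3.02, 3.02]. Speed limits (rad/s): [2.22, 2.22, 2.79, 3.14, 3.14, 3.14].

INTERFACE

Orientations are given as [roll, pitch, yaw] about the fixed x, y, z axes, in that order (R = Rz(yaw) Ry(pitch) Rx(roll)).
In Python, from rig import r gives the robot as it stands.
- The arm moves only by the tool jog_arm, never from a script. Its argument "moves" is a list of rows, each an object with "grip": the gripper command: -1 is fully open, 1 is shut, values between are in proportion; "translation": the shift along the tool's x, y, z in m, a list of three; "twist": the turn, a rotation vector about the tool's x, y, z in rad, a list of three. In form: [{"grip": grip, "translation": [dx, dy, dz], "twist": [ax, ay, az]}, ...]. A call has 1 to 10 rows; each row shifts and turns the commanded pose from where the row before left it, along the tool's axes as they then stand; what a row does not reach is not made up. A row lasts 1/12 s, in which the tool goes at most 41.7 mm and 7.16 degrees, less where a joint would pass 70% of its speed; a pose out of reach is approached as far as the arm can. A call with a gripper value outside its range is refused whole. The fingers move at their own pace and stop on an object; "squeeze" is the grip in N (left out, the last holds). Time passes only in rows, so rows that do not move let the fingers close. It gives the time, the measured TCP pose, the force and the opening at its end, in the units of the state.
- r.sense(): the state, without advancing time (a new reading comes with each control period).
- r.grab_frame(name): name is "scene" or "top" or "wrist"; returns (picture, depth): 384x512x3 uint8, red, green, blue; 384x512 float32, mm along the optical axis (not along the pixel's ray), 0 where there is no reading.
- r.calibration(name): a dict with "fx", "fy", "cx", "cy" (pixels), "k1" (the pictures are not rectified: a ray, as slopes to the right and down, at radius r is drawn at 1 + k1 r^2 times it, then the intrinsics apply), "R" (3x3) and "t" (3): a world point X has camera coordinates R X + t. Camera axes: x right, y down, z forward; pixel columns grow to the right and rows downward; lengths in mm; the calibration is good to about 2 mm. A picture is of the moment at which its call begins: read the wrist's pose just before it. calibration takes no time and is no camera call; for the wrist camera it gives the pose at the moment of the call.
- r.sign_off(): hands the job in, once; it reports no verdict.
The state is a dict: "clock": time; "qpos": joint angles; "qvel": joint speeds; "joint_efforts": joint torques, N m; "eef_pos": TCP position; "tcp_rot": TCP orientation; "contact_force": force on the tool from outside, world axes, zero at the start; "wrist_torque": the same for the moment, N m; "opening": opening from 0.0 (shut) to 1.0 (fully open).
Only numpy, scipy, OpenCV 4.12 (cv2) and the standard library are available. Lean on these libraries where they do the work, as an engineer would, in place of code of your own. Each camera call takes 0.05 s, during which the arm holds its last target.

## Working session

There is one attempt and no reset: what is moved stays moved. The work goes in short steps, Python scripts to look and compute and a tool call to move; the robot and the scene stay as the last step left them, time stands still between calls to the robot, and variables do not carry over. Pictures are saved under pics/ and viewed, and the job is handed in when it is done.

Besides the shell and the picture viewer there is one more tool, called after "Request:" as name([rows], argument=value, ...), one row to a line, values as JSON. jog_arm: Moves the arm, as the interface text tells. Its arguments: {"type":"object","properties":{"moves":{"type":"array"},"squeeze":{"type":"number"}},"required":["moves"]}

```bash
ls; mkdir -p pics; python3 - <<'E'
from rig import r
import cv2,json
s=r.sense();print(s)
for n in ["scene","top","wrist"]:
    c=r.calibration(n);print(n,{k:(v if not hasattr(v,'tolist') else v.tolist()) for k,v in c.items()})
    p,d=r.grab_frame(n)
    import numpy as np
    np.save(f"pics/{n}0.npy",d)
    cv2.imwrite(f"pics/{n}0.png",p[:,:,::-1])
E
```

```text
pics
{'clock': 0.0, 'qpos': array([ 1.13163398e+00,  3.53651400e-01,  1.63411195e+00,  3.66404123e-06,
        1.15520322e+00, -2.41361766e-03]), 'qvel': array([-9.31285210e-04,  5.37439766e-04,  7.07759650e-05,  2.79311882e-04,
        2.33335457e-03,  6.87312538e-04]), 'joint_efforts': array([ 4.09567641e-03, -6.05247903e+01, -3.42072058e+01,  2.86773939e-04,
        9.21922037e-03,  1.85978115e-05]), 'eef_pos': array([264.16345098, 565.87074603, 199.76917201]), 'tcp_rot': array([-3.14021875e+00, -6.66620680e-06,  2.70484244e+00]), 'contact_force': array([-0.35975482,  0.19278538,  0.95678084]), 'wrist_torque': array([0.02060043, 0.00532613, 0.03956563]), 'opening': 1.0012658365769485}
scene {'fx': 352.2801900476222, 'fy': 352.2801900476222, 'cx': 252.46489385890166, 'cy': 194.36295673201295, 'k1': -0.03130360900624609, 'R': [[0.13536519385588294, 0.9907950586745274, 0.0011899573516298166], [0.8400511950523275, -0.11413316961972819, -0.5303655430773296], [-0.5253477457679965, 0.07279265964844135, -0.8477682317224386]], 't': [-82.73826878763114, -336.4982303132017, 1361.2178628362688]}
top {'fx': 353.0795018904743, 'fy': 353.0795018904743, 'cx': 250.6286253872564, 'cy': 191.0035252755066, 'k1': -0.0564068731488814, 'R': [[0.009797975863294122, -0.9998405366903979, -0.01492986468926286], [-0.9813533055468783, -0.00674841299650554, -0.19209411395002068], [0.19196272909394999, 0.016533605556138906, -0.9812629364885422]], 't': [-2.167336585317675, 495.7387822642114, 1225.488817901976]}
wrist {'fx': 314.14626953643955, 'fy': 314.14626953643955, 'cx': 256.79779727589704, 'cy': 189.12306394331134, 'k1': -0.08103590539180304, 'R': [[0.423173139968997, 0.9060476130877653, -0.0014887668536761108], [0.8750159974093173, -0.40825223940582894, 0.2601482525367124], [0.2350989108578748, -0.11139044769678742, -0.9655675379150606]], 't': [-623.404239873102, -34.17742304295674, 378.59284889330877]}
```

View pics/scene0.png

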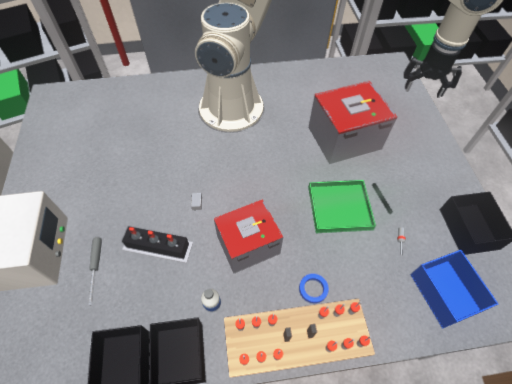

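View pics/top0.png

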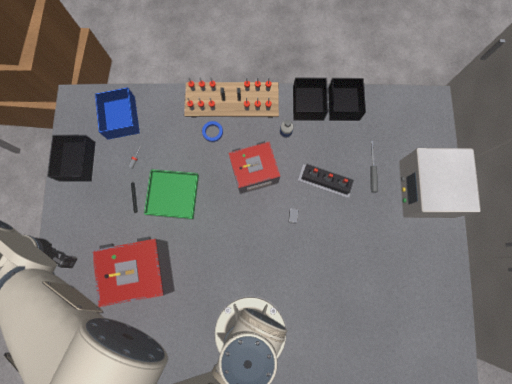

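View pics/wrist0.png

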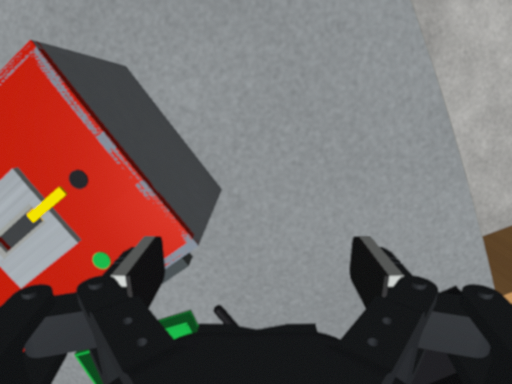

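The scene view shows two red-lidded boxes: a smaller one at (249,235) and a larger one at (352,120). The black stand with three red bows is at (156,243) and the green tray at (341,206). Next I'll measure them.

```bash
cat > h.py <<'E'
import numpy as np,cv2
def rays(c,uv):
    uv=np.asarray(uv,float).reshape(-1,1,2)
    K=np.array([[c['fx'],0,c['cx']],[0,c['fy'],c['cy']],[0,0,1]])
    n=cv2.undistortPoints(uv,K,np.array([c['k1'],0,0,0.])).reshape(-1,2)
    d=np.c_[n,np.ones(len(n))]@np.array(c['R'])
    o=-np.array(c['R']).T@np.array(c['t'])
    return o,d
def onplane(c,uv,z):
    o,d=rays(c,uv)
    return o+d*((z-o[2])/d[:,2])[:,None]
def proj(c,X):
    X=np.asarray(X,float).reshape(-1,3)@np.array(c['R']).T+np.array(c['t'])
    n=X[:,:2]/X[:,2:]
    f=1+c['k1']*(n**2).sum(1,keepdims=True)
    return n*f*[c['fx'],c['fy']]+[c['cx'],c['cy']]
def rect(mask):
    cs,_=cv2.findContours(mask.astype(np.uint8),cv2.RETR_EXTERNAL,cv2.CHAIN_APPROX_NONE)
    return sorted(cs,key=cv2.contourArea,reverse=True)
E
python3 - <<'E'
from rig import r
from h import *
for n in ["top","scene"]:
    c=r.calibration(n)
    im=cv2.imread(f"pics/{n}0.png");hsv=cv2.cvtColor(im,cv2.COLOR_BGR2HSV);H,S,V=cv2.split(hsv)
    red=((H<8)|(H>172))&(S>150)&(V>90)
    green=(H>50)&(H<70)&(S>130)
    for nm,m,z in (("red",red,116),("green",green,28)):
        for ct in rect(m)[:(6 if nm=="red" else 3)]:
            if cv2.contourArea(ct)<150: continue
            P=onplane(c,ct.reshape(-1,2),z)
            q=cv2.minAreaRect(P[:,:2].astype(np.float32));print(n,nm,cv2.contourArea(ct),np.round(ct.reshape(-1,2).mean(0)),np.round(q[0]),np.round(q[1]),round(q[2],1))
    # small red
    cs=[ct for ct in rect(red) if 3<cv2.contourArea(ct)<150 ]
    for ct in cs:
        m=ct.reshape(-1,2).mean(0); print(n,m.round(1),cv2.contourArea(ct),onplane(c,m,87).round(0)[0][:2])
    s=cv2.resize(im[140:260,100:360] if n=="top" else im[180:300,100:380],None,fx=2.8,fy=2.8,interpolation=cv2.INTER_CUBIC)
    cv2.imwrite(f"pics/{n}0z.png",s)
E
```

```text
top red 3185.5 [128. 272.] [207. 408.] [184. 214.] 11.1
top red 1279.0 [253. 164.] [577.  -9.] [125. 143.] 16.9
top green 1783.0 [171. 195.] [488. 294.] [173. 163.] 84.5
top [211.5 103.1] 20.0 [818. 149.]
top [189.9 103.5] 20.0 [817. 230.]
top [246.3 103.4] 19.5 [817.  21.]
top [201.3  83.8] 19.5 [896. 190.]
top [246.6  83.7] 19.0 [897.  21.]
top [212.1  83.6] 18.0 [897. 150.]
top [257.2  83.6] 17.5 [897. -19.]
top [200.7 103.4] 17.0 [817. 189.]
top [190.7  83.8] 16.5 [896. 230.]
top [257.2 103.3] 15.5 [818. -20.]
top [267.9 103.4] 14.0 [817. -59.]
top [267.9  83.4] 14.0 [898. -59.]
top [315.7 169.8] 6.5 [ 566. -228.]
top [330.7 174.9] 5.5 [ 548. -280.]
top [345.5 180. ] 5.0 [ 530. -332.]
scene red 2157.5 [247. 228.] [580.  -9.] [129. 148.] 16.3
scene red 2119.5 [353. 107.] [167. 413.] [188. 214.] 12.6
scene red 228.0 [114.  31.] [-403. -444.] [492.  20.] 15.8
scene green 2171.5 [338. 206.] [499. 291.] [171. 167.] 84.1
scene green 1062.5 [11. 94.] [-182. -848.] [281. 102.] 13.9
scene green 619.0 [422.  38.] [-300.  869.] [136. 298.] 56.9
scene [244.  358.5] 63.0 [900. -59.]
scene [260.8 356.3] 61.5 [901. -20.]
scene [331.7 345.4] 53.0 [900. 149.]
scene [364.4 340.2] 52.5 [900. 229.]
scene [347.9 342.7] 51.0 [900. 189.]
scene [256. 321.] 47.5 [820. -20.]
scene [239.8 323.3] 46.5 [820. -60.]
scene [277.7 353.3] 45.5 [900.  20.]
scene [323.6 311.4] 45.5 [821. 149.]
scene [354.9 306.8] 44.5 [820. 229.]
scene [272.1 319. ] 43.5 [821.  20.]
scene [339.3 309. ] 43.0 [820. 189.]
scene [150.6 233.4] 13.5 [ 547. -278.]
scene [169.4 236.8] 12.5 [ 565. -226.]
scene [131.8 229.5] 11.5 [ 528. -331.]
```

View pics/top0z.png

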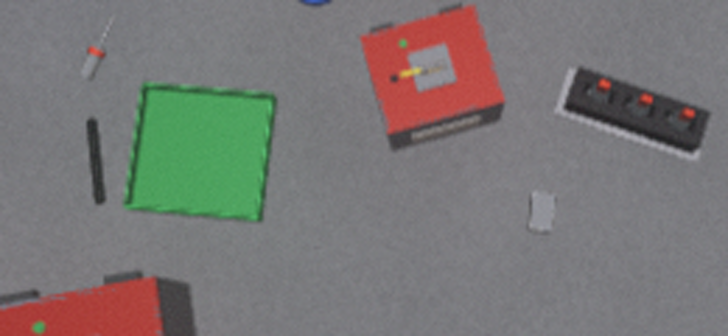

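View pics/scene0z.png

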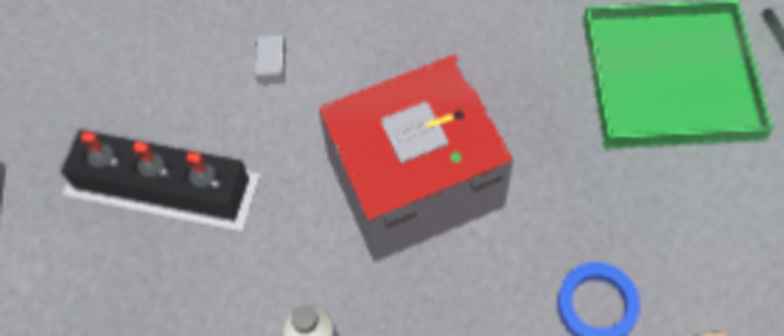

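```bash
cat >> h.py <<'E'
from scipy.spatial.transform import Rotation as Ro
def tool(s): return Ro.from_euler('xyz',s['tcp_rot']).as_matrix(), np.array(s['eef_pos'])
def plan(s,target,yaw):
    """remaining shift in tool axes (mm) & rotvec in tool axes to pointing-down pose"""
    R,p=tool(s); Rt=Ro.from_euler('xyz',[np.pi,0,yaw]).as_matrix()
    return (R.T@(np.array(target)-p)).round(2), Ro.from_matrix(R.T@Rt).as_rotvec().round(4)
E
python3 - <<'E'
from rig import r
from h import *
s=r.sense();R,p=tool(s);c=r.calibration("wrist")
C=-c['R'].T@c['t']; print("cam in tool",R.T@(C-p)); print("cam axes in tool (cols)",R.T@c['R'].T)
print(plan(s,[500,-200,300],1.238))
E
```

```text
cam in tool [  65.43097968   -0.79038344 -173.67235996]
cam axes in tool (cols) [[-8.54304299e-05 -9.65568438e-01 -2.60149157e-01]
 [ 9.99999960e-01 -1.22770015e-05 -2.82822909e-04]
 [ 2.69891023e-04 -2.60149170e-01  9.65568401e-01]]
(array([-537.67, -594.39,  -99.44]), array([-8.0000e-04,  8.0000e-04,  1.4667e+00]))
```

```bash
cat >> h.py <<'E'
def rows(s,target,yaw,n,start=None,yaw0=None):
    R,p=tool(s); Rt=Ro.from_euler('xyz',[np.pi,0,yaw]).as_matrix()
    if start is not None: p=np.array(start,float)
    if yaw0 is not None: R=Ro.from_euler('xyz',[np.pi,0,yaw0]).as_matrix()
    w=Ro.from_matrix(R.T@Rt).as_rotvec()/n; d=(np.array(target)-p)/n
    for i in range(n):
        t=R.T@d; print("%2d"%i,(t/1000).round(4).tolist(),w.round(4).tolist())
        R=R@Ro.from_rotvec(w).as_matrix()
E
python3 - <<'E'
from rig import r
from h import *
rows(r.sense(),[572,12,270],1.858,18)
E
```

```text
0 [-0.0285, -0.0207, -0.0039] [-0.0001, 0.0, 0.047]
 1 [-0.0295, -0.0193, -0.0039] [-0.0001, 0.0, 0.047]
 2 [-0.0303, -0.0179, -0.0039] [-0.0001, 0.0, 0.047]
 3 [-0.0311, -0.0164, -0.0039] [-0.0001, 0.0, 0.047]
 4 [-0.0319, -0.015, -0.0039] [-0.0001, 0.0, 0.047]
 5 [-0.0325, -0.0134, -0.0039] [-0.0001, 0.0, 0.047]
 6 [-0.0331, -0.0119, -0.0039] [-0.0001, 0.0, 0.047]
 7 [-0.0337, -0.0103, -0.0039] [-0.0001, 0.0, 0.047]
 8 [-0.0341, -0.0087, -0.0039] [-0.0001, 0.0, 0.047]
 9 [-0.0345, -0.0071, -0.0039] [-0.0001, 0.0, 0.047]
10 [-0.0348, -0.0055, -0.0039] [-0.0001, 0.0, 0.047]
11 [-0.035, -0.0038, -0.0039] [-0.0001, 0.0, 0.047]
12 [-0.0351, -0.0022, -0.0039] [-0.0001, 0.0, 0.047]
13 [-0.0352, -0.0005, -0.0039] [-0.0001, 0.0, 0.047]
14 [-0.0352, 0.0011, -0.0039] [-0.0001, 0.0, 0.047]
15 [-0.0351, 0.0028, -0.0039] [-0.0001, 0.0, 0.047]
16 [-0.0349, 0.0044, -0.0039] [-0.0001, 0.0, 0.047]
17 [-0.0347, 0.0061, -0.0039] [-0.0001, 0.0, 0.047]
```

Request:
jog_arm([
  {"grip": -1, "translation": [-0.0285, -0.0207, -0.004], "twist": [0, 0, 0.047]},
  {"grip": -1, "translation": [-0.0295, -0.0193, -0.004], "twist": [0, 0, 0.047]},
  {"grip": -1, "translation": [-0.0303, -0.0179, -0.004], "twist": [0, 0, 0.047]},
  {"grip": -1, "translation": [-0.0311, -0.0164, -0.004], "twist": [0, 0, 0.047]},
  {"grip": -1, "translation": [-0.0319, -0.015, -0.004], "twist": [0, 0, 0.047]},
  {"grip": -1, "translation": [-0.0325, -0.0134, -0.004], "twist": [0, 0, 0.047]},
  {"grip": -1, "translation": [-0.0331, -0.0119, -0.004], "twist": [0, 0, 0.047]},
  {"grip": -1, "translation": [-0.0337, -0.0103, -0.004], "twist": [0, 0, 0.047]},
  {"grip": -1, "translation": [-0.0341, -0.0087, -0.004], "twist": [0, 0, 0.047]},
])

```text
clock: 0.9
eef_pos: [418.7, 287.7, 236.6]
tcp_rot: [-3.142, 0.0, 2.28]
contact_force: [1.5, 0.7, -0.1]
opening: 0.996
```

Request:
jog_arm([
  {"grip": -1, "translation": [-0.0345, -0.0071, -0.004], "twist": [0, 0, 0.047]},
  {"grip": -1, "translation": [-0.0348, -0.0055, -0.004], "twist": [0, 0, 0.047]},
  {"grip": -1, "translation": [-0.035, -0.0038, -0.004], "twist": [0, 0, 0.047]},
  {"grip": -1, "translation": [-0.0351, -0.0022, -0.004], "twist": [0, 0, 0.047]},
  {"grip": -1, "translation": [-0.0352, -0.0005, -0.004], "twist": [0, 0, 0.047]},
  {"grip": -1, "translation": [-0.0352, 0.0011, -0.004], "twist": [0, 0, 0.047]},
  {"grip": -1, "translation": [-0.0351, 0.0028, -0.004], "twist": [0, 0, 0.047]},
  {"grip": -1, "translation": [-0.0349, 0.0044, -0.004], "twist": [0, 0, 0.047]},
  {"grip": -1, "translation": [-0.0347, 0.0061, -0.004], "twist": [0, 0, 0.047]},
  {"grip": -1, "translation": [0, 0, 0], "twist": [0, 0, 0]},
])

```text
clock: 1.73
eef_pos: [575.2, 7.7, 273.0]
tcp_rot: [3.14, 0.003, 1.853]
contact_force: [-0.9, 0.4, 0.9]
opening: 1.002
```

```bash
cat > look.py <<'E'
import sys,json,pickle
from rig import r
from h import *
tag=sys.argv[1];cam=sys.argv[2] if len(sys.argv)>2 else "wrist"
s=r.sense();c=r.calibration(cam);p,d=r.grab_frame(cam)
pickle.dump((s,c,p,d),open(f"pics/{tag}.pkl","wb"));cv2.imwrite(f"pics/{tag}.png",p[:,:,::-1])
print(s['clock'],s['eef_pos'].round(2),s['tcp_rot'].round(4),s['qvel'].round(3),s['contact_force'].round(1),s['wrist_torque'].round(3),s['opening'])
E
python3 look.py lock1
```

```text
1.7333 [575.19   7.67 273.03] [3.1400e+00 2.6000e-03 1.8528e+00] [ 0.067 -0.024  0.058  0.043  0.002  0.014] [-0.9  0.4  0.9] [-0.02   0.011  0.021] 1.002062718101464
```

View pics/lock1.png

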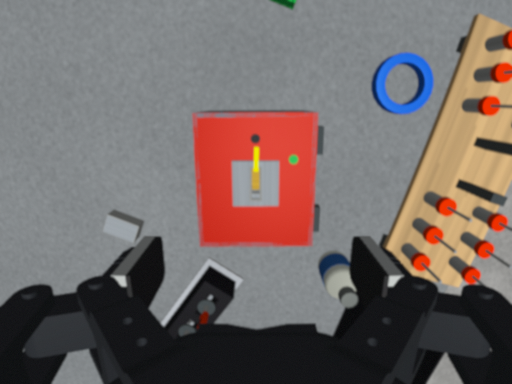

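```bash
python3 - <<'E'
import pickle
from h import *
s,c,p,d=pickle.load(open("pics/lock1.pkl","rb"))
im=p[:,:,::-1].copy()
cv2.imwrite("pics/lock1z.png",cv2.resize(im[120:220,190:320],None,fx=6,fy=6,interpolation=cv2.INTER_CUBIC))
H,S,V=cv2.split(cv2.cvtColor(im,cv2.COLOR_BGR2HSV))
sub=np.zeros(H.shape,bool);sub[100:255,185:330]=1
red=(((H<8)|(H>172))&(S>150)&(V>90)&sub)
k=np.ones((5,5),np.uint8)
ct=rect(red)[0];P=onplane(c,ct.reshape(-1,2),116);q=cv2.minAreaRect(P[:,:2].astype(np.float32));print("lid",q)
plate=(S<60)&(V>90);sub[:]=0;sub[155:215,225:290]=1
m=cv2.morphologyEx((plate&sub).astype(np.uint8),cv2.MORPH_CLOSE,k)
ct=rect(m)[0];P=onplane(c,ct.reshape(-1,2),120);q=cv2.minAreaRect(P[:,:2].astype(np.float32));print("plate",q,ct.reshape(-1,2).min(0),ct.reshape(-1,2).max(0))
print(d[175:200:4,236:280:4].round(0))
dk=(V<60);sub[:]=0;sub[125:150,240:270]=1
ct=rect(dk&sub)[0];print("black",ct.reshape(-1,2).mean(0),onplane(c,ct.reshape(-1,2).mean(0),116))
g=(H>50)&(H<75)&(S>120);sub[:]=0;sub[140:180,270:310]=1
ct=rect(g&sub)[0];print("green",ct.reshape(-1,2).mean(0),onplane(c,ct.reshape(-1,2).mean(0),116))
E
```

```text
lid ((577.9868774414062, -9.751121520996094), (128.01284790039062, 148.28204345703125), 17.585033416748047)
plate ((578.1431884765625, -9.447071075439453), (49.116477966308594, 48.67253112792969), 16.13275909423828) [232 161] [278 205]
[[334. 335. 334. 333. 378. 378. 334. 335. 335. 333. 333.]
 [336. 335. 335. 334. 378. 379. 336. 335. 335. 336. 336.]
 [337. 337. 336. 337. 380. 382. 337. 336. 338. 336. 337.]
 [337. 337. 337. 336. 381. 383. 339. 337. 338. 337. 338.]
 [338. 339. 339. 339. 461. 462. 339. 338. 340. 338. 340.]
 [339. 339. 340. 340. 364. 365. 342. 340. 339. 339. 341.]
 [340. 342. 341. 342. 345. 345. 344. 341. 341. 341. 341.]]
black [253. 139.] [[563.00207374  35.05864101 116.        ]]
green [293. 159.] [[609.73541985  26.55230576 116.        ]]
```

View pics/lock1z.png

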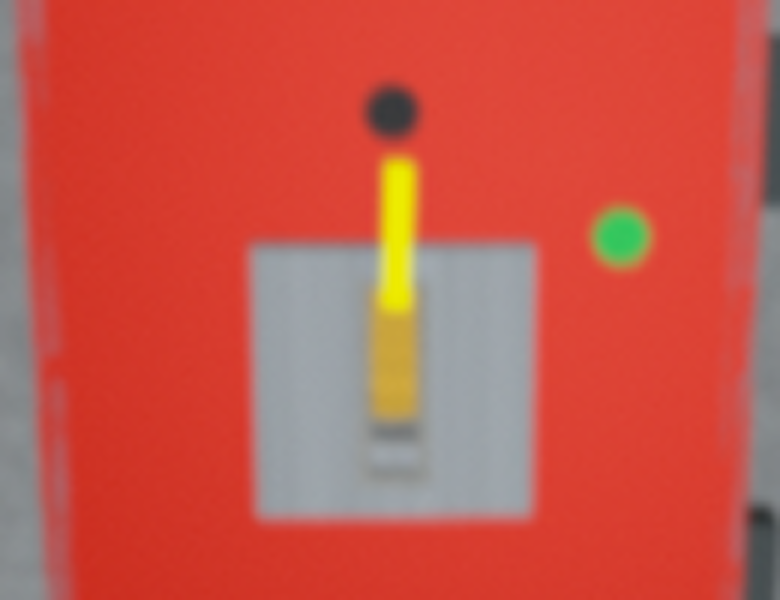

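```bash
python3 - <<'E'
from rig import r
from h import *
rows(r.sense(),[557,-252,235],1.238,9)
E
```

```text
0 [-0.0274, -0.0099, 0.0042] [0.0001, 0.0001, 0.0685]
 1 [-0.028, -0.008, 0.0042] [0.0001, 0.0001, 0.0685]
 2 [-0.0285, -0.0061, 0.0042] [0.0001, 0.0001, 0.0685]
 3 [-0.0289, -0.0041, 0.0042] [0.0001, 0.0001, 0.0685]
 4 [-0.0291, -0.0021, 0.0042] [0.0001, 0.0001, 0.0685]
 5 [-0.0292, -0.0001, 0.0042] [0.0001, 0.0001, 0.0685]
 6 [-0.0291, 0.0019, 0.0042] [0.0001, 0.0001, 0.0685]
 7 [-0.0289, 0.0038, 0.0042] [0.0001, 0.0001, 0.0685]
 8 [-0.0286, 0.0058, 0.0042] [0.0001, 0.0001, 0.0685]
```

Request:
jog_arm([
  {"grip": -1, "translation": [-0.0274, -0.0099, 0.004], "twist": [0, 0, 0.0685]},
  {"grip": -1, "translation": [-0.028, -0.008, 0.004], "twist": [0, 0, 0.0685]},
  {"grip": -1, "translation": [-0.0285, -0.006, 0.004], "twist": [0, 0, 0.0685]},
  {"grip": -1, "translation": [-0.0289, -0.004, 0.004], "twist": [0, 0, 0.0685]},
  {"grip": -1, "translation": [-0.0291, -0.002, 0.004], "twist": [0, 0, 0.0685]},
  {"grip": -1, "translation": [-0.0292, 0, 0.004], "twist": [0, 0, 0.0685]},
  {"grip": -1, "translation": [-0.0291, 0.002, 0.004], "twist": [0, 0, 0.0685]},
  {"grip": -1, "translation": [-0.0289, 0.004, 0.004], "twist": [0, 0, 0.0685]},
  {"grip": -1, "translation": [-0.0286, 0.006, 0.004], "twist": [0, 0, 0.0685]},
])

```text
clock: 2.53
eef_pos: [557.4, -249.7, 236.0]
tcp_rot: [-3.141, -0.0, 1.24]
contact_force: [0.9, 0.4, 0.1]
opening: 0.998
```

Request:
jog_arm([
  {"grip": -1, "translation": [0, 0, 0], "twist": [0, 0, 0]},
  {"grip": -1, "translation": [0, 0, 0], "twist": [0, 0, 0]},
  {"grip": -1, "translation": [0, 0, 0], "twist": [0, 0, 0]},
])

```text
clock: 2.78
eef_pos: [557.7, -248.4, 236.2]
tcp_rot: [-3.141, -0.001, 1.244]
contact_force: [-0.4, 0.0, -1.2]
opening: 0.999
```

```bash
python3 look.py st1; python3 - <<'E'
import cv2
im=cv2.imread("pics/st1.png");cv2.imwrite("pics/st1z.png",cv2.resize(im[80:300,150:370],None,fx=2.7,fy=2.7,interpolation=cv2.INTER_CUBIC))
E
```

```text
2.7833 [ 557.69 -248.39  236.21] [-3.1407e+00 -7.0000e-04  1.2436e+00] [ 0.015 -0.006 -0.001 -0.001 -0.     0.001] [-0.4  0.  -1.2] [ 0.028  0.019 -0.026] 0.9991360238923629
```

View pics/st1z.png

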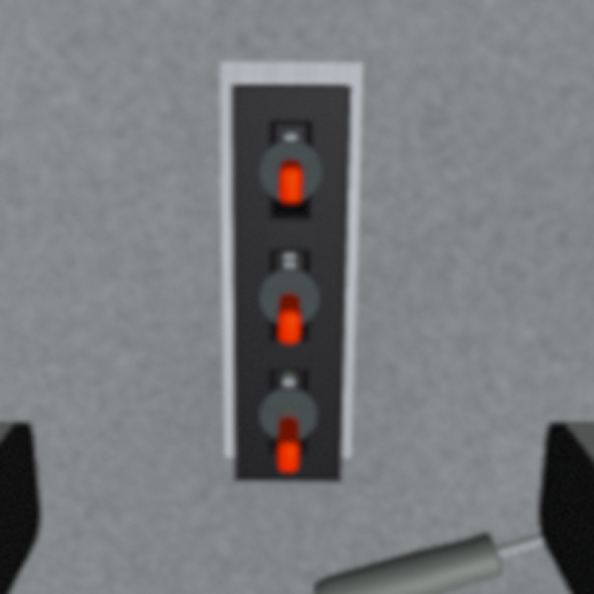

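The view looks straight down on the stand, with the three bows at about (257,148), (257,201) and (257,249) and the collars just above each of them.

```bash
python3 - <<'E'
import pickle
from h import *
s,c,p,d=pickle.load(open("pics/st1.pkl","rb"))
im=p[:,:,::-1].copy()
H,S,V=cv2.split(cv2.cvtColor(im,cv2.COLOR_BGR2HSV))
sub=np.zeros(H.shape,bool);sub[90:265,225:290]=1
b=((H<10)|(H>172))&(S>180)&(V>200)&sub
for ct in rect(b)[:3]:
    m=cv2.moments(ct);uv=[m['m10']/m['m00'],m['m01']/m['m00']]
    print("bowtop",np.round(uv,1),onplane(c,uv,102).round(1)[0])
col=(V>55)&(V<105)&(S>20)&(H>70)&(H<110)&sub
for ct in rect(col)[:4]:
    P=onplane(c,ct.reshape(-1,2),57);(x,y),rr=cv2.minEnclosingCircle(P[:,:2].astype(np.float32));print("collar",round(x,1),round(y,1),round(rr,1),cv2.contourArea(ct))
st=(V<75)|(S>100); sub[:]=0;sub[100:256,228:288]=1
ct=rect(st&sub)[0];P=onplane(c,ct.reshape(-1,2),54);q=cv2.minAreaRect(P[:,:2].astype(np.float32));print("stand",q)
print(d[148,257],d[201,257],d[249,257])
E
```

```text
bowtop [257.5 148. ] [ 566.1 -226.1  102. ]
bowtop [256.8 200.4] [ 548.1 -276.9  102. ]
bowtop [256.5 248.9] [ 530.3 -328.3  102. ]
collar 547.6 -277.6 13.6 199.0
collar 529.7 -329.7 13.6 189.5
collar 565.3 -226.4 13.6 179.5
collar 519.0 -359.2 0.0 0.0
stand ((548.3076782226562, -276.2853088378906), (173.86080932617188, 46.52412414550781), 70.8526382446289)
311.90063 325.37668 339.48575
```

Request:
jog_arm([
  {"grip": -1, "translation": [0.0236, 0.0008, 0.02], "twist": [0, 0, 0.0066]},
  {"grip": -1, "translation": [0, 0, 0.035], "twist": [0, 0, 0]},
  {"grip": -0.3, "translation": [0, 0, 0.035], "twist": [0, 0, 0]},
  {"grip": -0.3, "translation": [0, 0, 0.03], "twist": [0, 0, 0]},
  {"grip": -0.3, "translation": [0, 0, 0], "twist": [0, 0, 0]},
  {"grip": -0.3, "translation": [0, 0, 0], "twist": [0, 0, 0]},
], squeeze=60)

```text
clock: 3.33
eef_pos: [565.6, -225.8, 115.9]
tcp_rot: [-3.139, -0.0, 1.238]
contact_force: [0.0, 0.1, 0.3]
opening: 0.649
```

```bash
cat > st.py <<'E'
import sys
from rig import r
from h import *
s=r.sense()
print(round(s['clock'],2),s['eef_pos'].round(2),s['tcp_rot'].round(4),"v",abs(s['qvel']).max().round(3),"F",s['contact_force'].round(1),"T",s['wrist_torque'].round(3),round(s['opening'],3))
a=[float(x) for x in sys.argv[1:]]
if len(a)==4: print(plan(s,a[:3],a[3]))
if len(a)==5: rows(s,a[:3],a[3],int(a[4]))
E
python3 st.py 566 -226.5 68 1.237
```

```text
3.33 [ 565.57 -225.84  115.86] [-3.1385e+00 -3.0000e-04  1.2376e+00] v 0.053 F [0.  0.1 0.3] T [-0.046 -0.075  0.012] 0.649
(array([-0.49,  0.77, 47.86]), array([-0.003 , -0.0003,  0.0006]))
```

Request:
jog_arm([
  {"grip": -0.3, "translation": [-0.0005, 0.0008, 0.02], "twist": [-0.003, 0, 0]},
  {"grip": -0.3, "translation": [0, 0, 0.02], "twist": [0, 0, 0]},
  {"grip": -0.3, "translation": [0, 0, 0.008], "twist": [0, 0, 0]},
  {"grip": -0.3, "translation": [0, 0, 0], "twist": [0, 0, 0]},
  {"grip": 1, "translation": [0, 0, 0], "twist": [0, 0, 0]},
  {"grip": 1, "translation": [0, 0, 0], "twist": [0, 0, 0]},
  {"grip": 1, "translation": [0, 0, 0], "twist": [0, 0, 0]},
  {"grip": 1, "translation": [0, 0, 0], "twist": [0, 0, 0]},
  {"grip": 1, "translation": [0, 0, 0], "twist": [0, 0, 0]},
  {"grip": 1, "translation": [0, 0, 0], "twist": [0, 0, 0]},
])

```text
clock: 4.17
eef_pos: [567.1, -228.3, 68.9]
tcp_rot: [3.138, 0.0, 1.236]
contact_force: [0.4, 0.1, -0.4]
opening: -0.004
```

```bash
python3 st.py 566 -226.5 68 1.237
```

```text
4.17 [ 567.11 -228.34   68.89] [3.1381 0.     1.2356] v 0.004 F [ 0.4  0.1 -0.4] T [ 0.016 -0.035 -0.034] -0.004
(array([ 1.38, -1.66,  0.89]), array([ 0.0035,  0.    , -0.0014]))
```

```bash
python3 look.py g1; python3 look.py g1s scene; python3 - <<'E'
import cv2
im=cv2.imread("pics/g1s.png");cv2.imwrite("pics/g1sz.png",cv2.resize(im[180:280,100:230],None,fx=5,fy=5,interpolation=cv2.INTER_CUBIC))
E
```

```text
4.1667 [ 567.11 -228.34   68.89] [3.1381 0.     1.2356] [ 0.001  0.004  0.002  0.002 -0.002  0.001] [ 0.4  0.1 -0.4] [ 0.016 -0.035 -0.034] -0.00371167441709883
4.2167 [ 567.04 -228.3    68.75] [3.1383 0.     1.2357] [-0.002  0.004  0.003 -0.002 -0.003  0.   ] [ 0.3 -0.3  0.4] [0.049 0.013 0.021] 0.003584312449010227
```

View pics/g1.png

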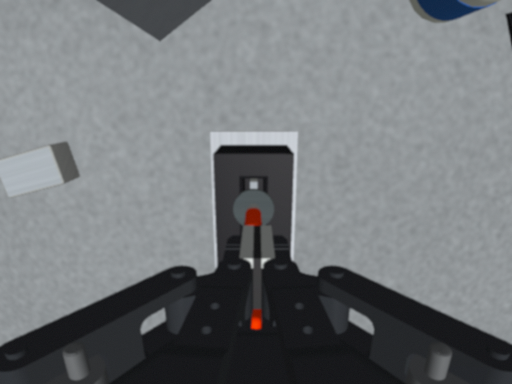

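View pics/g1sz.png

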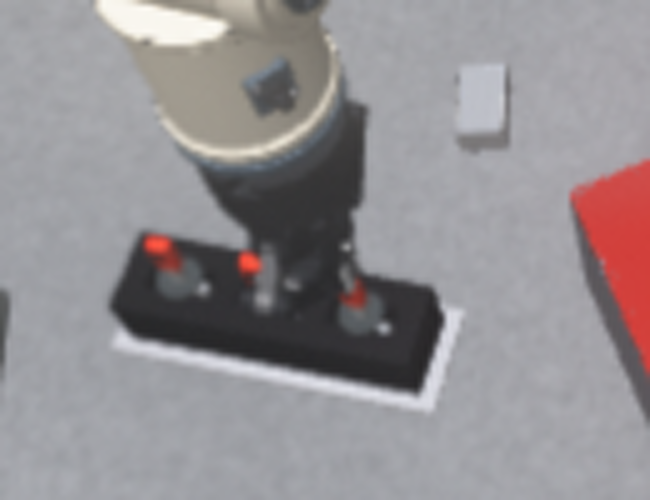

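```bash
python3 - <<'E'
import pickle
from h import *
s,c,p,d=pickle.load(open("pics/g1.pkl","rb"))
y=np.array([.329,.944,0])
k=np.array([566.,-226.4,0])
for z in(57,72,102): print(z,[proj(c,k+y*t+[0,0,z]).round(0)[0].tolist() for t in(-7,0,7)], proj(c,s['eef_pos']*[1,1,0]+[0,0,z]).round(0))
k=np.array([548.,-277.,0]);print(proj(c,k+[0,0,102]))
for v in (200,210,216,222,230,240,250,260,280,300,320): print(v,p[v,257],d[v,245:272:4].round(0))
cv2.imwrite("pics/g1z.png",cv2.resize(p[170:350,180:340,::-1],None,fx=4,fy=3.3,interpolation=cv2.INTER_CUBIC))
E
```

```text
57 [[254.0, 220.0], [254.0, 210.0], [254.0, 199.0]] [[256. 212.]]
72 [[253.0, 230.0], [253.0, 218.0], [253.0, 207.0]] [[256. 221.]]
102 [[253.0, 253.0], [253.0, 240.0], [253.0, 227.0]] [[256. 243.]]
[[252.71327684 331.23125572]]
200 [81 89 91] [197. 198. 198. 197. 198. 197. 198.]
210 [118  30  13] [201. 177. 177. 179. 200. 199. 200.]
216 [121  21   0] [174. 167. 167. 168. 201. 201. 200.]
222 [126  25   2] [162. 159. 159. 161. 203. 202. 205.]
230 [19 19 21] [142. 143. 143. 143. 142. 142. 142.]
240 [20 21 23] [131. 132. 131. 132. 132. 132. 132.]
250 [19 20 22] [122. 123. 121. 123. 121. 122. 122.]
260 [63 63 63] [112. 116. 116. 117. 116. 117. 112.]
280 [62 63 63] [ 99. 104. 118. 119. 112. 102.  99.]
300 [62 63 63] [ 93. 109. 122. 121. 113. 108.  92.]
320 [228  45   0] [109. 109. 168. 171. 178. 110.  92.]
```

View pics/g1z.png

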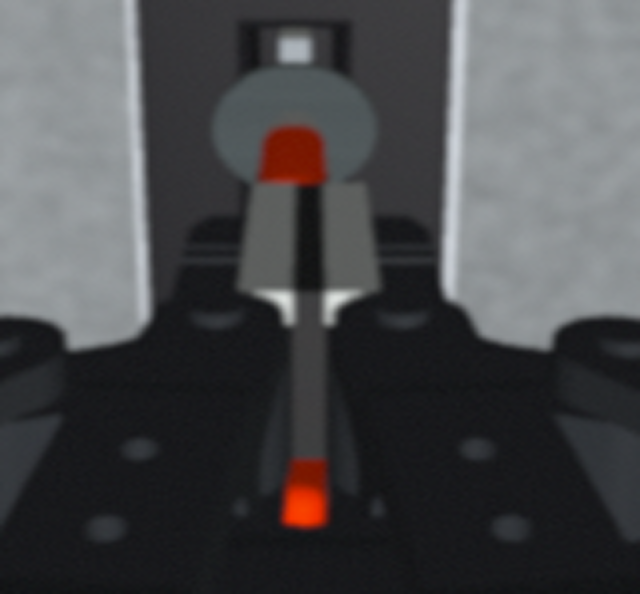

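```bash
python3 - <<'E'
import pickle
from h import *
def pt(f,u,v):
    s,c,p,d=pickle.load(open(f"pics/{f}.pkl","rb"));R,t=tool(s)
    o,dd=rays(c,[u,v]);X=o+dd[0]*d[v,u]
    return d[v,u].round(0),X.round(0),(R.T@(X-t)).round(0)
for v in (200,214,220,224,228,235,245,255): print(v,*pt("g1",253,v))
for v in (228,240,255): print(v,*pt("g1",248,v))
for u,v in ((355,238),(360,245),(365,242),(370,250),(380,262),(155,245),(150,242)): print("lock1",u,v,*pt("lock1",u,v))
E
```

```text
200 198.0 [ 567. -221.   53.] [ 7. -2. 16.]
214 171.0 [ 568. -221.   81.] [  7.  -2. -12.]
220 161.0 [ 568. -220.   92.] [  8.  -2. -23.]
224 158.0 [ 568. -221.   95.] [  7.  -2. -26.]
228 145.0 [ 569. -218.  107.] [ 10.  -1. -39.]
235 136.0 [ 569. -218.  116.] [ 10.  -1. -48.]
245 125.0 [ 569. -218.  127.] [ 11.  -1. -58.]
255 119.0 [ 569. -218.  135.] [ 10.  -1. -66.]
228 145.0 [ 567. -218.  108.] [ 10.  -4. -39.]
240 132.0 [ 567. -218.  120.] [ 10.  -3. -51.]
255 117.0 [ 568. -217.  136.] [ 11.  -3. -67.]
lock1 355 238 134.0 [613.  29. 322.] [ 10.  42. -49.]
lock1 360 245 129.0 [614.  28. 328.] [  9.  43. -55.]
lock1 365 242 128.0 [615.  30. 328.] [ 10.  45. -55.]
lock1 370 250 123.0 [615.  29. 334.] [ 10.  45. -61.]
lock1 380 262 112.0 [615.  30. 345.] [ 10.  45. -72.]
lock1 155 245 131.0 [531.   4. 326.] [  8. -43. -53.]
lock1 150 242 129.0 [529.   5. 328.] [ 10. -45. -55.]
```

The fingers closed on nothing. Wrist depth puts the fingertips near z=107 while the reported TCP is z=69, so the tips end about 38 mm behind the TCP. I'll reopen, centre, go down in steps and look before closing.

Request:
jog_arm([
  {"grip": 0.2, "translation": [0.0014, -0.0017, 0], "twist": [0.0035, 0, 0]},
  {"grip": 0.2, "translation": [0, 0, 0], "twist": [0, 0, 0]},
  {"grip": 0.2, "translation": [0, 0, 0], "twist": [0, 0, 0]},
  {"grip": 0.2, "translation": [0, 0, 0.01], "twist": [0, 0, 0]},
  {"grip": 0.2, "translation": [0, 0, 0.01], "twist": [0, 0, 0]},
  {"grip": 0.2, "translation": [0, 0, 0.005], "twist": [0, 0, 0]},
  {"grip": 0.2, "translation": [0, 0, 0], "twist": [0, 0, 0]},
])

```text
clock: 4.85
eef_pos: [564.4, -225.8, 41.3]
tcp_rot: [-3.138, -0.0, 1.236]
contact_force: [-0.7, -0.6, -0.4]
opening: 0.393
```

```bash
python3 st.py 566 -226.5 31 1.237; python3 look.py g2; python3 - <<'E'
import pickle
from h import *
s,c,p,d=pickle.load(open("pics/g2.pkl","rb"))
cv2.imwrite("pics/g2z.png",cv2.resize(p[170:350,160:360,::-1],None,fx=4,fy=3.3,interpolation=cv2.INTER_CUBIC))
R,t=tool(s)
for u in range(200,320,8):
  for v in (225,):
    o,dd=rays(c,[u,v]);X=o+dd[0]*d[v,u];print(u,v,X.round(0),(R.T@(X-t)).round(0))
E
```

```text
4.85 [ 564.44 -225.81   41.35] [-3.1379e+00 -1.0000e-04  1.2357e+00] v 0.021 F [-0.7 -0.6 -0.4] T [ 0.014 -0.056  0.055] 0.393
(array([-0.14,  1.74, 10.34]), array([-0.0037, -0.0001, -0.0013]))
4.85 [ 564.44 -225.81   41.35] [-3.1379e+00 -1.0000e-04  1.2357e+00] [-0.001 -0.017 -0.017 -0.002  0.021  0.002] [-0.7 -0.6 -0.4] [ 0.014 -0.056  0.055] 0.3927738780569102
200 225 [ 518. -231.    0.] [-20. -41.  41.]
208 225 [ 524. -233.   -1.] [-21. -36.  42.]
216 225 [ 543. -219.   50.] [ -0. -23.  -9.]
224 225 [ 547. -220.   51.] [ -0. -18. -10.]
232 225 [ 551. -222.   50.] [ -0. -14.  -9.]
240 225 [ 556. -222.   53.] [  1.  -9. -11.]
248 225 [ 560. -224.   53.] [  1.  -5. -12.]
256 225 [ 565. -223.   58.] [  3.  -0. -17.]
264 225 [ 569. -225.   57.] [  2.   4. -15.]
272 225 [ 573. -228.   54.] [  1.   9. -13.]
280 225 [ 577. -230.   52.] [  0.  13. -11.]
288 225 [ 581. -232.   51.] [-0. 18. -9.]
296 225 [ 585. -233.   50.] [-0. 22. -9.]
304 225 [ 590. -255.    3.] [-19.  34.  38.]
312 225 [ 596. -258.    1.] [-20.  41.  41.]
```

View pics/g2z.png

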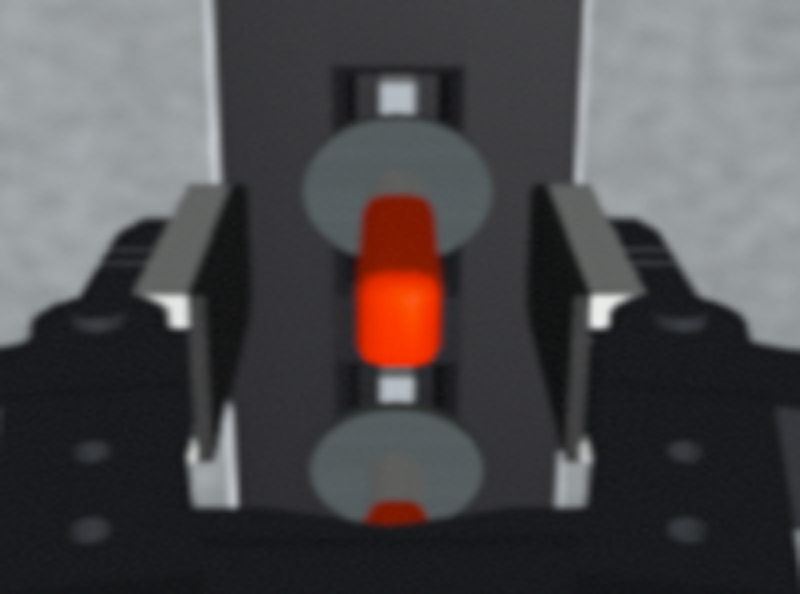

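Request:
jog_arm([
  {"grip": 0.2, "translation": [0, 0.0012, 0.01], "twist": [-0.0037, 0, -0.0013]},
  {"grip": 0.2, "translation": [0, 0, 0], "twist": [0, 0, 0]},
  {"grip": 0.2, "translation": [0, 0, 0], "twist": [0, 0, 0]},
  {"grip": 1, "translation": [0, 0, 0], "twist": [0, 0, 0]},
  {"grip": 1, "translation": [0, 0, 0], "twist": [0, 0, 0]},
  {"grip": 1, "translation": [0, 0, 0], "twist": [0, 0, 0]},
  {"grip": 1, "translation": [0, 0, 0], "twist": [0, 0, 0]},
  {"grip": 1, "translation": [0, 0, 0], "twist": [0, 0, 0]},
], squeeze=60)

```text
clock: 5.57
eef_pos: [567.1, -226.8, 33.7]
tcp_rot: [3.138, 0.0, 1.237]
contact_force: [0.2, 1.0, 0.7]
opening: 0.095
```

```bash
python3 st.py 566 -226.5 31 1.237; python3 look.py g3; python3 - <<'E'
import pickle
from h import *
s,c,p,d=pickle.load(open("pics/g3.pkl","rb"))
cv2.imwrite("pics/g3z.png",cv2.resize(p[170:350,160:360,::-1],None,fx=4,fy=3.3,interpolation=cv2.INTER_CUBIC))
E
```

```text
5.57 [ 567.07 -226.78   33.72] [3.138 0.    1.237] v 0.001 F [0.2 1.  0.7] T [0.053 0.031 0.014] 0.095
(array([-0.09, -1.11,  2.72]), array([0.0036, 0.    , 0.    ]))
5.5667 [ 567.07 -226.78   33.72] [3.138 0.    1.237] [-0.    -0.     0.001  0.001 -0.001  0.   ] [0.2 1.  0.7] [0.053 0.031 0.014] 0.09462399591284833
```

View pics/g3z.png

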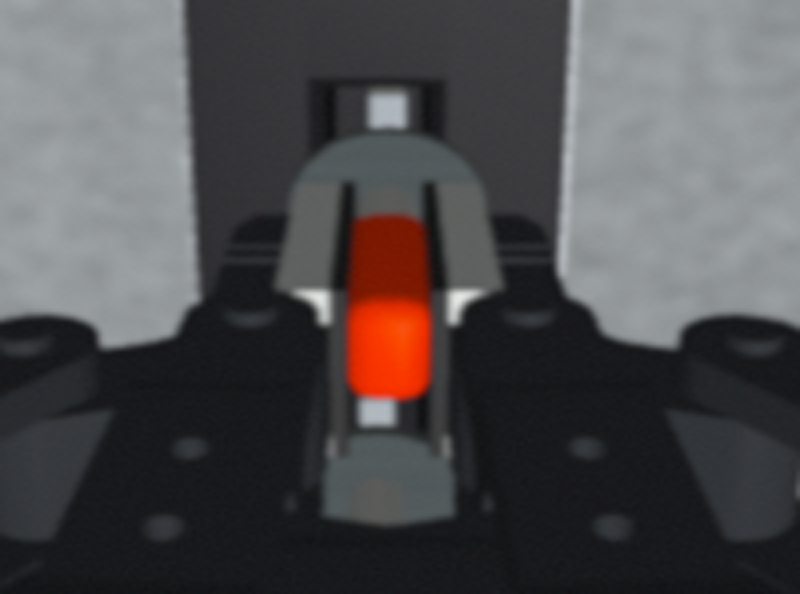

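Request:
jog_arm([
  {"grip": 1, "translation": [0, 0, -0.02], "twist": [0, 0, 0]},
  {"grip": 1, "translation": [0, 0, -0.03], "twist": [0, 0, 0]},
  {"grip": 1, "translation": [0, 0, -0.04], "twist": [0, 0, 0]},
  {"grip": 1, "translation": [0, 0, -0.04], "twist": [0, 0, 0]},
  {"grip": 1, "translation": [0, 0, -0.02], "twist": [0, 0, 0]},
  {"grip": 1, "translation": [0, 0, 0], "twist": [0, 0, 0]},
])

```text
clock: 6.12
eef_pos: [569.4, -227.7, 189.1]
tcp_rot: [3.13, 0.0, 1.237]
contact_force: [0.3, 0.0, -0.9]
opening: 0.095
```

```bash
python3 st.py 578.8 -9.2 182 1.862 8; python3 look.py l1
```

```text
6.12 [ 569.39 -227.75  189.15] [3.1297e+00 4.0000e-04 1.2370e+00] v 0.074 F [ 0.3  0.  -0.9] T [ 0.004 -0.085  0.021] 0.095
 0 [0.0262, -0.0078, 0.0008] [0.0014, 0.0005, -0.0781]
 1 [0.0267, -0.0058, 0.0008] [0.0014, 0.0005, -0.0781]
 2 [0.0271, -0.0037, 0.0008] [0.0014, 0.0005, -0.0781]
 3 [0.0273, -0.0015, 0.0009] [0.0014, 0.0005, -0.0781]
 4 [0.0273, 0.0006, 0.0009] [0.0014, 0.0005, -0.0781]
 5 [0.0272, 0.0027, 0.0009] [0.0014, 0.0005, -0.0781]
 6 [0.0269, 0.0048, 0.0009] [0.0014, 0.0005, -0.0781]
 7 [0.0265, 0.0069, 0.0009] [0.0014, 0.0005, -0.0781]
6.1167 [ 569.39 -227.75  189.15] [3.1297e+00 4.0000e-04 1.2370e+00] [-0.001  0.057  0.065 -0.001 -0.074 -0.002] [ 0.3  0.  -0.9] [ 0.004 -0.085  0.021] 0.09481287047445675
```

View pics/l1.png

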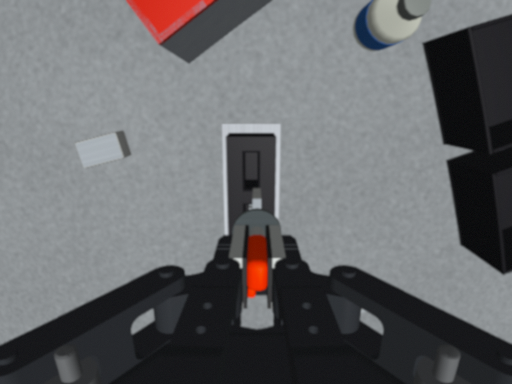

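Request:
jog_arm([
  {"grip": 1, "translation": [0.0262, -0.0078, 0], "twist": [0, 0, -0.078]},
  {"grip": 1, "translation": [0.0267, -0.0058, 0], "twist": [0, 0, -0.078]},
  {"grip": 1, "translation": [0.0271, -0.0037, 0], "twist": [0, 0, -0.078]},
  {"grip": 1, "translation": [0.0273, -0.0015, 0], "twist": [0, 0, -0.078]},
  {"grip": 1, "translation": [0.0273, 0.0006, 0], "twist": [0, 0, -0.078]},
  {"grip": 1, "translation": [0.0272, 0.0027, 0], "twist": [0, 0, -0.078]},
  {"grip": 1, "translation": [0.0269, 0.0048, 0], "twist": [0, 0, -0.078]},
  {"grip": 1, "translation": [0.0265, 0.0069, 0], "twist": [0, 0, -0.078]},
  {"grip": 1, "translation": [0, 0, 0], "twist": [0, 0, 0]},
  {"grip": 1, "translation": [0, 0, 0], "twist": [0, 0, 0]},
])

```text
clock: 7.0
eef_pos: [574.7, -6.9, 181.4]
tcp_rot: [-3.141, 0.001, 1.863]
contact_force: [-0.7, -1.0, -1.7]
opening: 0.094
```

Request:
jog_arm([
  {"grip": 1, "translation": [0, 0, 0], "twist": [0, 0, 0]},
  {"grip": 1, "translation": [0, 0, 0], "twist": [0, 0, 0]},
])

```text
clock: 7.17
eef_pos: [575.3, -8.9, 182.4]
tcp_rot: [3.14, 0.002, 1.859]
contact_force: [0.7, 0.4, -0.8]
opening: 0.097
```

```bash
python3 st.py 578.8 -9.2 175 1.862; python3 look.py l2;python3 - <<'E'
import pickle
from h import *
s,c,p,d=pickle.load(open("pics/l2.pkl","rb"))
cv2.imwrite("pics/l2z.png",cv2.resize(p[130:290,160:360,::-1],None,fx=4,fy=3.7,interpolation=cv2.INTER_CUBIC))
E
```

```text
7.17 [575.34  -8.94 182.39] [3.1405e+00 1.7000e-03 1.8595e+00] v 0.008 F [ 0.7  0.4 -0.8] T [-0.005  0.022 -0.037] 0.097
(array([-1.22,  3.24,  7.39]), array([ 0.0011,  0.0017, -0.0025]))
7.1667 [575.34  -8.94 182.39] [3.1405e+00 1.7000e-03 1.8595e+00] [-0.008 -0.006 -0.006  0.002  0.    -0.002] [ 0.7  0.4 -0.8] [-0.005  0.022 -0.037] 0.09661114647258284
```

View pics/l2z.png

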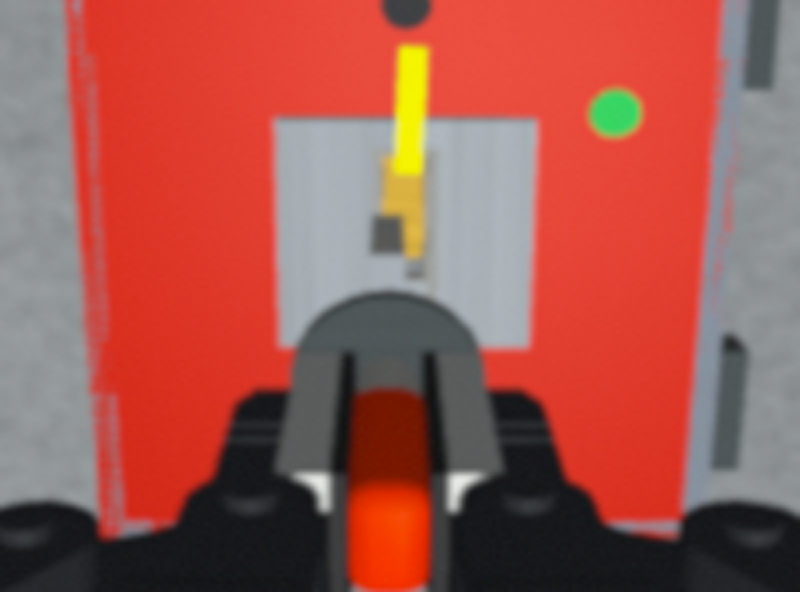

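```bash
cat > plate.py <<'E'
import pickle,sys
from h import *
s,c,p,d=pickle.load(open(f"pics/{sys.argv[1]}.pkl","rb"));im=p[:,:,::-1].copy()
H,S,V=cv2.split(cv2.cvtColor(im,cv2.COLOR_BGR2HSV))
R,t=tool(s)
# plate left, right, top edges: red->grey transitions, sub-pixel on S
L=[];Rr=[];T=[]
for v in range(165,205,3):
    row=S[v].astype(float)
    a=np.where((row[215:245]>=110))[0]; 
    if len(a): i=215+a.max(); L.append([i+(row[i]-110)/(row[i]-row[i+1]),v])
    a=np.where((row[275:305]>=110))[0]
    if len(a): i=275+a.min(); Rr.append([i-(row[i]-110)/(row[i]-row[i-1]),v])
for u in list(range(233,252,3))+list(range(272,290,3)):
    col=S[:,u].astype(float);a=np.where(col[140:175]>=110)[0]
    if len(a): i=140+a.max(); T.append([u,i+(col[i]-110)/(col[i]-col[i+1])])
for n,E in(("L",L),("R",Rr),("T",T)):
    P=onplane(c,E,120)[:,:2]; vx,vy,x0,y0=cv2.fitLine(P.astype(np.float32),cv2.DIST_HUBER,0,.01,.01).ravel()
    if n!="T" and vy<0: vx,vy=-vx,-vy
    if n=="T" and vx<0: vx,vy=-vx,-vy
    X=(R.T@(np.array([x0,y0,120])-t)); print(n,len(E),"yaw", round(float(np.arctan2(-vx,vy) if n!="T" else np.arctan2(vy,vx)),4),"tool xy",X.round(2), "world",x0,y0)
E
python3 plate.py l2;python3 plate.py lock1
```

```text
L 14 yaw 0.2828 tool xy [  3.2  -22.45  62.35] world 553.00586 -12.348281
R 14 yaw 0.2858 tool xy [ 3.91 28.08 62.41] world 601.2402 2.7138386
T 13 yaw 0.288 tool xy [23.4  -1.76 62.34] world 567.0868 12.900733
L 14 yaw 0.2846 tool xy [-20.48 -27.45 153.04] world 554.8714 -19.954185
R 14 yaw 0.2849 tool xy [-16.84  23.16 153.11] world 602.47186 -2.3777604
T 13 yaw 0.0 tool xy [ 153.12 -554.84  151.75] world 0.0 0.0plate.py:16: RuntimeWarning: divide by zero encountered in scalar divide
  if len(a): i=140+a.max(); T.append([u,i+(col[i]-110)/(col[i]-col[i+1])])
```

```bash
cat > bow.py <<'E'
import pickle,sys
from h import *
for f in sys.argv[1:]:
    s,c,p,d=pickle.load(open(f"pics/{f}.pkl","rb"));im=p[:,:,::-1].copy()
    H,S,V=cv2.split(cv2.cvtColor(im,cv2.COLOR_BGR2HSV));R,t=tool(s)
    sub=np.zeros(H.shape,bool);sub[200:320,235:280]=1
    for nm,m in (("top",((H<12)|(H>172))&(S>180)&(V>185)&sub),("all",((H<12)|(H>172))&(S>180)&(V>80)&sub)):
        ct=rect(m)[0].reshape(-1,2)
        print(f,nm,ct.min(0),ct.max(0))
        if nm=="top":
            Rc=c['R']@R; tc=c['R']@t+c['t']; ct_=dict(c,R=Rc,t=tc) # camera in tool frame
            for v in (ct.min(0)[1],ct.max(0)[1]+1):
                print("   tool at z-68.3:",onplane(ct_,[(ct.min(0)[0]+ct.max(0)[0]+1)/2,v],-68.3).round(1))
        print(d[ct.min(0)[1]+4,257],d[ct.max(0)[1]-4,257])
E
python3 bow.py g3 l2
```

```text
g3 top [248 261] [266 290]
   tool at z-68.3: [[  8.8   0.5 -68.3]]
   tool at z-68.3: [[ -4.1   0.5 -68.3]]
120.575195 123.15369
g3 all [247 236] [267 290]
140.61261 123.15369
l2 top [248 262] [266 289]
   tool at z-68.3: [[  8.4  -0.  -68.3]]
   tool at z-68.3: [[ -3.6   0.  -68.3]]
121.70048 122.50583
l2 all [247 236] [267 289]
141.1641 122.50583
```

Request:
jog_arm([
  {"grip": 1, "translation": [-0.0028, 0.0035, 0.015], "twist": [0, 0, 0.0036]},
  {"grip": 1, "translation": [0, 0, 0.015], "twist": [0, 0, 0]},
  {"grip": 1, "translation": [0, 0, 0], "twist": [0, 0, 0]},
  {"grip": 1, "translation": [0, 0, 0], "twist": [0, 0, 0]},
  {"grip": 1, "translation": [0, 0, 0], "twist": [0, 0, 0]},
])

```text
clock: 7.63
eef_pos: [580.3, -10.3, 153.8]
tcp_rot: [3.139, 0.002, 1.856]
contact_force: [-0.0, 0.1, -1.6]
opening: 0.095
```

```bash
python3 st.py 578.8 -9.2 145 1.856; python3 look.py l3;python3 plate.py l3; python3 - <<'E'
import pickle
from h import *
s,c,p,d=pickle.load(open("pics/l3.pkl","rb"))
cv2.imwrite("pics/l3z.png",cv2.resize(p[130:290,160:360,::-1],None,fx=4,fy=3.7,interpolation=cv2.INTER_CUBIC))
E
```

```text
7.63 [580.34 -10.34 153.82] [3.1387e+00 2.0000e-03 1.8565e+00] v 0.012 F [-0.   0.1 -1.6] T [-0.019 -0.02   0.047] 0.095
(array([ 1.55, -1.18,  8.82]), array([0.0029, 0.002 , 0.0005]))
7.6333 [580.34 -10.34 153.82] [3.1387e+00 2.0000e-03 1.8565e+00] [ 0.004 -0.012 -0.008  0.004 -0.001 -0.001] [-0.   0.1 -1.6] [-0.019 -0.02   0.047] 0.09502320619586185
L 14 yaw 0.2842 tool xy [  9.66 -26.84  33.73] world 551.97394 -8.678909
R 14 yaw 0.2854 tool xy [12.16 23.63 33.87] world 599.6937 7.943525
T 13 yaw 0.2853 tool xy [26.12  2.24 33.78] world 575.24335 15.3147
```

View pics/l3z.png

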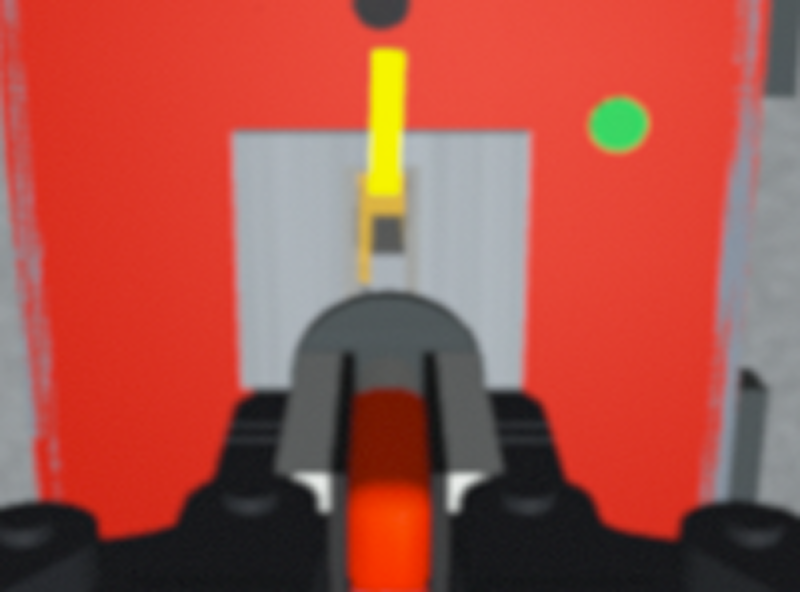

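Request:
jog_arm([
  {"grip": 1, "translation": [-0.0003, -0.001, 0.003], "twist": [0, 0, 0]},
  {"grip": 1, "translation": [0, 0, 0.004], "twist": [0, 0, 0]},
  {"grip": 1, "translation": [0, 0, 0.005], "twist": [0, 0, 0]},
  {"grip": 1, "translation": [0, 0, 0.005], "twist": [0, 0, 0]},
  {"grip": 1, "translation": [0, 0, 0.005], "twist": [0, 0, 0]},
  {"grip": 1, "translation": [0, 0, 0], "twist": [0, 0, 0]},
  {"grip": 1, "translation": [0, 0, 0], "twist": [0, 0, 0]},
])

```text
clock: 8.27
eef_pos: [579.0, -10.3, 130.8]
tcp_rot: [3.14, 0.002, 1.857]
contact_force: [-1.1, 0.1, -2.2]
opening: 0.093
```

```bash
python3 st.py 578.8 -9.2 100 1.856; python3 look.py l4;python3 plate.py l4; python3 - <<'E'
import pickle
from h import *
s,c,p,d=pickle.load(open("pics/l4.pkl","rb"))
cv2.imwrite("pics/l4z.png",cv2.resize(p[130:290,160:360,::-1],None,fx=4,fy=3.7,interpolation=cv2.INTER_CUBIC))
E
```

```text
8.27 [578.99 -10.31 130.77] [3.1399e+00 1.6000e-03 1.8575e+00] v 0.008 F [-1.1  0.1 -2.2] T [-0.014 -0.046  0.017] 0.093
(array([ 1.17,  0.08, 30.77]), array([0.0017, 0.0015, 0.0015]))
8.2667 [578.99 -10.31 130.77] [3.1399e+00 1.6000e-03 1.8575e+00] [ 0.001 -0.008 -0.008  0.     0.005  0.001] [-1.1  0.1 -2.2] [-0.014 -0.046  0.017] 0.09290041174436502
L 14 yaw -1.0088 tool xy [ 18.35 -14.83  10.71] world 559.6005 3.0924459
R 14 yaw -1.4868 tool xy [19.3  14.5  10.76] world 587.4653 12.293852
T 13 yaw 0.2863 tool xy [25.7   3.77 10.73] world 575.3609 15.394898
```

View pics/l4z.png

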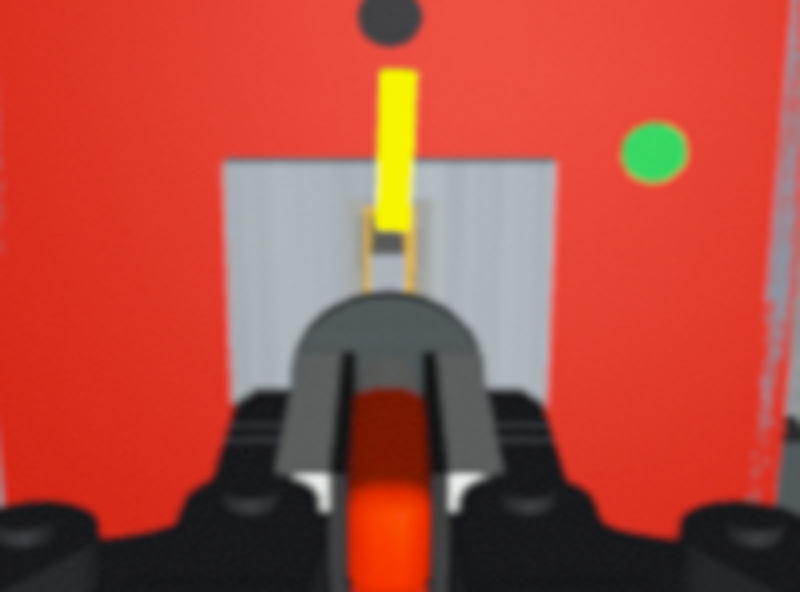

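Request:
jog_arm([
  {"grip": 1, "translation": [0.0002, 0, 0.008], "twist": [0, 0, 0]},
  {"grip": 1, "translation": [0, 0, 0.008], "twist": [0, 0, 0]},
  {"grip": 1, "translation": [0, 0, 0.006], "twist": [0, 0, 0]},
  {"grip": 1, "translation": [0, 0, 0.005], "twist": [0, 0, 0]},
  {"grip": 1, "translation": [0, 0, 0.003], "twist": [0, 0, 0]},
  {"grip": 1, "translation": [0, 0, 0], "twist": [0, 0, 0]},
  {"grip": 1, "translation": [0, 0, 0], "twist": [0, 0, 0]},
])

```text
clock: 8.9
eef_pos: [579.1, -10.3, 103.2]
tcp_rot: [3.139, 0.002, 1.858]
contact_force: [-10.6, -0.2, 25.4]
opening: 0.093
```

```bash
python3 st.py 578.8 -9.2 100 1.856; python3 look.py l5; python3 - <<'E'
import pickle
from h import *
s,c,p,d=pickle.load(open("pics/l5.pkl","rb"))
cv2.imwrite("pics/l5z.png",cv2.resize(p[130:290,160:360,::-1],None,fx=4,fy=3.7,interpolation=cv2.INTER_CUBIC))
E
```

```text
8.9 [579.05 -10.25 103.23] [3.1395e+00 1.8000e-03 1.8575e+00] v 0.002 F [-10.6  -0.2  25.4] T [0.041 1.764 0.004] 0.093
(array([1.09, 0.05, 3.23]), array([0.0021, 0.0018, 0.0015]))
8.9 [579.05 -10.25 103.23] [3.1395e+00 1.8000e-03 1.8575e+00] [-0.    -0.002  0.001 -0.    -0.001 -0.002] [-10.6  -0.2  25.4] [0.041 1.764 0.004] 0.09326626906643151
```

View pics/l5z.png

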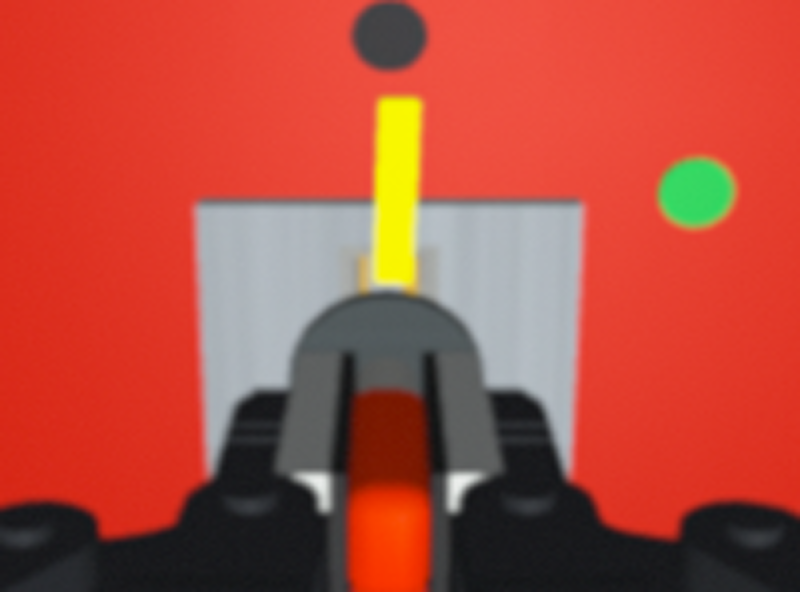

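```bash
python3 - <<'E'
import pickle
from h import *
def pts(f,uvs):
    s,c,p,d=pickle.load(open(f"pics/{f}.pkl","rb"));R,t=tool(s)
    for u,v in uvs:
        D=np.median(d[v-1:v+2,u-1:u+2]);o,dd=rays(c,[u,v]);X=o+dd[0]*D;print(f,u,v,round(float(D),1),X.round(1),(R.T@(X-t)).round(1))
pts("l5",[(215,200),(225,200),(290,200),(295,215),(225,215),(257,213),(250,216),(264,216),(257,220)])
pts("g3",[(257,212),(250,215),(264,215),(257,180),(230,190),(290,190)])
E
```

```text
l5 215 200 163.6 [ 5.531e+02 -3.000e-01  1.204e+02] [ 16.9 -22.1 -17.3]
l5 225 200 163.6 [558.1   1.2 120.4] [ 16.8 -16.8 -17.3]
l5 290 200 163.3 [590.5  10.8 120.8] [ 16.9  17.  -17.5]
l5 295 215 166.6 [595.9   3.4 119.7] [  8.3  20.  -16.5]
l5 225 215 166.0 [560.2  -6.9 120.2] [  8.5 -17.1 -17. ]
l5 257 213 162.0 [5.758e+02 1.000e-01 1.237e+02] [ 10.8  -0.2 -20.5]
l5 250 216 162.5 [572.8  -2.5 123.7] [  9.2  -3.8 -20.5]
l5 264 216 163.3 [579.8  -0.7 122.9] [  8.9   3.5 -19.6]
l5 257 220 163.6 [576.9  -3.8 123.2] [  6.8  -0.2 -20. ]
g3 257 212 162.6 [ 571.  -216.4   53.5] [ 11.1   0.3 -19.8]
g3 250 215 163.0 [ 567.  -216.7   53.5] [  9.5  -3.3 -19.8]
g3 264 215 163.2 [ 573.9 -219.1   53.4] [  9.4   4.  -19.6]
g3 257 180 161.6 [ 576.3 -201.    50.2] [ 27.4   0.3 -16.4]
g3 230 190 162.8 [ 561.4 -201.4   50.3] [ 22.1 -13.6 -16.7]
g3 290 190 162.8 [ 590.8 -211.6   50.4] [ 22.1  17.5 -16.6]
```

Request:
jog_arm([
  {"grip": 1, "translation": [0, 0, -0.001], "twist": [0, 0, 0]},
  {"grip": 1, "translation": [0, 0, -0.0005], "twist": [0, 0, 0]},
  {"grip": 1, "translation": [0, 0, 0], "twist": [0, 0, 0]},
])

```text
clock: 9.2
eef_pos: [579.2, -10.3, 103.3]
tcp_rot: [3.139, 0.002, 1.857]
contact_force: [-4.8, -0.2, 9.6]
opening: 0.091
```

```bash
python3 st.py
```

```text
9.2 [579.23 -10.27 103.32] [3.1391e+00 1.9000e-03 1.8574e+00] v 0.003 F [-4.8 -0.2  9.6] T [0.032 0.69  0.014] 0.091
```

Request:
jog_arm([
  {"grip": 1, "translation": [0, 0, 0], "twist": [0, 0, 0.06]},
  {"grip": 1, "translation": [0, 0, 0], "twist": [0, 0, 0.06]},
  {"grip": 1, "translation": [0, 0, 0], "twist": [0, 0, 0]},
])

```text
clock: 9.45
eef_pos: [579.7, -10.2, 103.3]
tcp_rot: [3.138, 0.002, 1.734]
contact_force: [-0.9, 0.9, 7.7]
opening: 0.096
```

```bash
python3 st.py
```

```text
9.45 [579.75 -10.25 103.31] [3.1380e+00 1.7000e-03 1.7337e+00] v 0.088 F [-0.9  0.9  7.7] T [0.058 0.374 0.004] 0.096
```

Request:
jog_arm([
  {"grip": 1, "translation": [0, 0, 0], "twist": [0, 0, 0.06]},
  {"grip": 1, "translation": [0, 0, 0], "twist": [0, 0, 0.06]},
  {"grip": 1, "translation": [0, 0, 0], "twist": [0, 0, 0]},
])

```text
clock: 9.7
eef_pos: [579.5, -10.3, 103.3]
tcp_rot: [3.138, 0.001, 1.615]
contact_force: [-3.4, 0.6, 8.3]
opening: 0.097
```

```bash
python3 st.py
```

```text
9.7 [579.45 -10.26 103.34] [3.1384e+00 1.4000e-03 1.6146e+00] v 0.088 F [-3.4  0.6  8.3] T [0.003 0.645 0.467] 0.097
```

Torque is 0.47 N·m at 0.24 rad, so this key is jammed and is a wrong one. I'll turn it back.

Request:
jog_arm([
  {"grip": 1, "translation": [0, 0, 0], "twist": [0, 0, -0.06]},
  {"grip": 1, "translation": [0, 0, 0], "twist": [0, 0, -0.06]},
  {"grip": 1, "translation": [0, 0, 0], "twist": [0, 0, -0.06]},
  {"grip": 1, "translation": [0, 0, 0], "twist": [0, 0, -0.062]},
  {"grip": 1, "translation": [0, 0, 0], "twist": [0, 0, 0]},
  {"grip": 1, "translation": [0, 0, 0], "twist": [0, 0, 0]},
])

```text
clock: 10.2
eef_pos: [580.2, -10.2, 103.4]
tcp_rot: [3.138, 0.002, 1.86]
contact_force: [-1.8, -0.0, 6.6]
opening: 0.094
```

```bash
python3 st.py; python3 look.py l6; python3 bow.py l6;  python3 - <<'E'
import pickle
from h import *
s,c,p,d=pickle.load(open("pics/l6.pkl","rb"))
cv2.imwrite("pics/l6z.png",cv2.resize(p[130:290,160:360,::-1],None,fx=4,fy=3.7,interpolation=cv2.INTER_CUBIC))
E
```

```text
10.2 [580.16 -10.25 103.36] [3.1375e+00 2.3000e-03 1.8598e+00] v 0.013 F [-1.8 -0.   6.6] T [-0.033  0.15   0.002] 0.094
10.2 [580.16 -10.25 103.36] [3.1375e+00 2.3000e-03 1.8598e+00] [ 0.001  0.002 -0.    -0.     0.     0.013] [-1.8 -0.   6.6] [-0.033  0.15   0.002] 0.09350037444383243
l6 top [242 262] [272 319]
   tool at z-68.3: [[  8.4  -0.  -68.3]]
   tool at z-68.3: [[-17.4   0.  -68.3]]
120.74938 187.48248
l6 all [240 236] [273 319]
140.94487 187.48248
```

View pics/l6z.png

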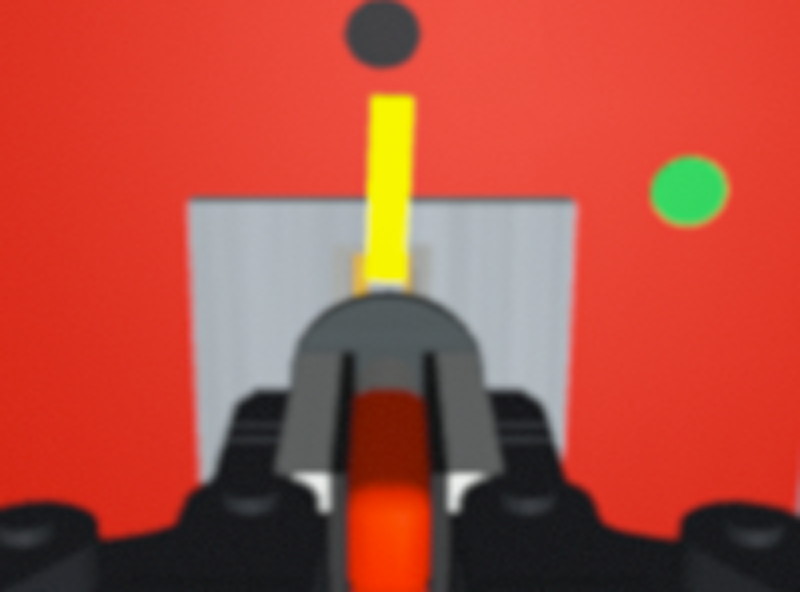

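Request:
jog_arm([
  {"grip": 1, "translation": [0, -0.0008, -0.01], "twist": [0, 0, 0]},
  {"grip": 1, "translation": [0, 0, -0.02], "twist": [0, 0, 0]},
  {"grip": 1, "translation": [0, 0, -0.025], "twist": [0, 0, 0]},
  {"grip": 1, "translation": [0, 0, -0.02], "twist": [0, 0, 0]},
])

```text
clock: 10.58
eef_pos: [578.3, -10.4, 179.1]
tcp_rot: [3.139, 0.002, 1.859]
contact_force: [0.8, -0.3, -1.4]
opening: 0.096
```

```bash
python3 st.py 566.8 -226.8 180 1.237 8
```

```text
10.58 [578.31 -10.38 179.14] [3.1391e+00 1.8000e-03 1.8593e+00] v 0.47 F [ 0.8 -0.3 -1.4] T [-0.002 -0.021  0.015] 0.096
 0 [-0.0255, -0.0091, -0.0001] [0.0004, 0.0001, 0.0778]
 1 [-0.0262, -0.0071, -0.0001] [0.0004, 0.0001, 0.0778]
 2 [-0.0266, -0.005, -0.0001] [0.0004, 0.0001, 0.0778]
 3 [-0.0269, -0.0029, -0.0001] [0.0004, 0.0001, 0.0778]
 4 [-0.0271, -0.0008, -0.0001] [0.0004, 0.0001, 0.0778]
 5 [-0.0271, 0.0013, -0.0001] [0.0004, 0.0001, 0.0778]
 6 [-0.0269, 0.0034, -0.0001] [0.0004, 0.0001, 0.0778]
 7 [-0.0265, 0.0055, -0.0001] [0.0004, 0.0001, 0.0778]
```

Request:
jog_arm([
  {"grip": 1, "translation": [-0.0255, -0.0091, 0], "twist": [0, 0, 0.078]},
  {"grip": 1, "translation": [-0.0262, -0.0071, 0], "twist": [0, 0, 0.078]},
  {"grip": 1, "translation": [-0.0266, -0.005, 0], "twist": [0, 0, 0.078]},
  {"grip": 1, "translation": [-0.0269, -0.0029, 0], "twist": [0, 0, 0.078]},
  {"grip": 1, "translation": [-0.0271, -0.0008, 0], "twist": [0, 0, 0.078]},
  {"grip": 1, "translation": [-0.0271, 0.0013, 0], "twist": [0, 0, 0.078]},
  {"grip": 1, "translation": [-0.0269, 0.0034, 0], "twist": [0, 0, 0.078]},
  {"grip": 1, "translation": [-0.0265, 0.0055, 0], "twist": [0, 0, 0.078]},
  {"grip": 1, "translation": [0, 0, 0], "twist": [0, 0, 0]},
  {"grip": 1, "translation": [0, 0, 0], "twist": [0, 0, 0]},
])

```text
clock: 11.42
eef_pos: [566.4, -227.9, 177.9]
tcp_rot: [3.139, -0.0, 1.234]
contact_force: [-0.7, 0.3, -2.3]
opening: 0.094
```

```bash
python3 st.py 566.8 -226.8 135 1.237
```

```text
11.42 [ 566.38 -227.94  177.88] [ 3.1388e+00 -1.0000e-04  1.2336e+00] v 0.036 F [-0.7  0.3 -2.3] T [ 0.004  0.036 -0.039] 0.094
(array([ 1.21, -0.09, 42.88]), array([ 0.0028, -0.0001, -0.0034]))
```

Request:
jog_arm([
  {"grip": 1, "translation": [0.0012, 0, 0.03], "twist": [0, 0, -0.003]},
  {"grip": 1, "translation": [0, 0, 0.03], "twist": [0, 0, 0]},
  {"grip": 1, "translation": [0, 0, 0.025], "twist": [0, 0, 0]},
  {"grip": 1, "translation": [0, 0, 0.005], "twist": [0, 0, 0]},
  {"grip": 1, "translation": [0, 0, 0], "twist": [0, 0, 0]},
])

```text
clock: 11.83
eef_pos: [566.1, -224.2, 86.4]
tcp_rot: [-3.141, -0.0, 1.24]
contact_force: [-0.1, 0.1, -0.7]
opening: 0.097
```

```bash
python3 st.py 566.8 -226.8 34 1.237; python3 look.py p1;  python3 - <<'E'
import pickle
from h import *
s,c,p,d=pickle.load(open("pics/p1.pkl","rb"))
cv2.imwrite("pics/p1z.png",cv2.resize(p[130:290,160:360,::-1],None,fx=4,fy=3.7,interpolation=cv2.INTER_CUBIC))
E
```

```text
11.83 [ 566.14 -224.24   86.39] [-3.1407e+00 -4.0000e-04  1.2400e+00] v 0.043 F [-0.1  0.1 -0.7] T [0.006 0.061 0.014] 0.097
(array([-2.23,  1.5 , 52.38]), array([-0.0009, -0.0004,  0.003 ]))
11.8333 [ 566.14 -224.24   86.39] [-3.1407e+00 -4.0000e-04  1.2400e+00] [-0.005 -0.037 -0.043 -0.001  0.024  0.   ] [-0.1  0.1 -0.7] [0.006 0.061 0.014] 0.09664968223368962
```

View pics/p1z.png

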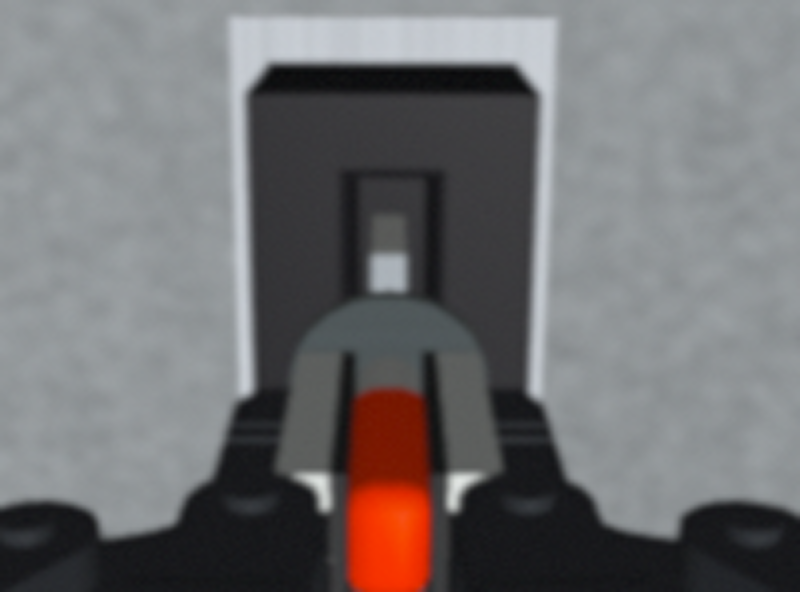

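Request:
jog_arm([
  {"grip": 1, "translation": [-0.0022, 0.0006, 0.012], "twist": [0, 0, 0.003]},
  {"grip": 1, "translation": [0, 0, 0.015], "twist": [0, 0, 0]},
  {"grip": 1, "translation": [0, 0, 0.015], "twist": [0, 0, 0]},
  {"grip": 1, "translation": [0, 0, 0.008], "twist": [0, 0, 0]},
  {"grip": 1, "translation": [0, 0, 0.002], "twist": [0, 0, 0]},
  {"grip": 1, "translation": [0, 0, 0], "twist": [0, 0, 0]},
])

```text
clock: 12.38
eef_pos: [567.7, -228.2, 36.1]
tcp_rot: [3.138, 0.0, 1.235]
contact_force: [-0.5, 0.0, -0.6]
opening: 0.09
```

```bash
python3 st.py 566.8 -226.8 34 1.237
```

```text
12.38 [ 567.67 -228.2    36.08] [3.1383 0.     1.2355] v 0.014 F [-0.5  0.  -0.6] T [-0.008  0.031  0.004] 0.09
(array([ 1.04, -1.29,  2.08]), array([ 0.0033,  0.    , -0.0015]))
```

Request:
jog_arm([
  {"grip": 1, "translation": [0.0008, -0.0008, 0.0022], "twist": [0, 0, 0]},
  {"grip": 1, "translation": [0, 0, 0], "twist": [0, 0, 0]},
  {"grip": 1, "translation": [0, 0, 0], "twist": [0, 0, 0]},
])

```text
clock: 12.63
eef_pos: [567.4, -227.2, 34.4]
tcp_rot: [3.137, 0.0, 1.235]
contact_force: [-0.2, -0.2, -1.9]
opening: 0.089
```

```bash
python3 st.py 566.8 -226.8 34 1.237
```

```text
12.63 [ 567.4  -227.21   34.41] [3.1374 0.     1.2355] v 0.002 F [-0.2 -0.2 -1.9] T [ 0.005 -0.05   0.042] 0.089
(array([ 0.19, -0.71,  0.41]), array([ 0.0042,  0.    , -0.0015]))
```

Request:
jog_arm([
  {"grip": 0.2, "translation": [0, 0, 0], "twist": [0, 0, 0]},
  {"grip": 0.2, "translation": [0, 0, 0], "twist": [0, 0, 0]},
  {"grip": 0.2, "translation": [0, 0, -0.02], "twist": [0, 0, 0]},
  {"grip": 0.2, "translation": [0, 0, -0.035], "twist": [0, 0, 0]},
  {"grip": 0.2, "translation": [-0.02, 0, 0], "twist": [0, 0, 0]},
  {"grip": 0.2, "translation": [-0.035, 0, 0], "twist": [0, 0, 0]},
  {"grip": 0.2, "translation": [0, 0, 0], "twist": [0, 0, 0]},
  {"grip": 0.2, "translation": [0, 0, 0], "twist": [0, 0, 0]},
])

```text
clock: 13.3
eef_pos: [548.5, -280.3, 89.3]
tcp_rot: [3.137, 0.0, 1.233]
contact_force: [-0.1, 0.7, 0.4]
opening: 0.403
```

```bash
python3 st.py 549 -278.4 34 1.237; python3 look.py k2
```

```text
13.3 [ 548.5  -280.34   89.32] [3.1374e+00 2.0000e-04 1.2331e+00] v 0.03 F [-0.1  0.7  0.4] T [-0.027 -0.005  0.048] 0.403
(array([ 2.01, -0.41, 55.32]), array([ 0.0042,  0.0002, -0.0039]))
13.3 [ 548.5  -280.34   89.32] [3.1374e+00 2.0000e-04 1.2331e+00] [0.03  0.006 0.01  0.013 0.    0.015] [-0.1  0.7  0.4] [-0.027 -0.005  0.048] 0.4029661971388904
```

View pics/k2.png

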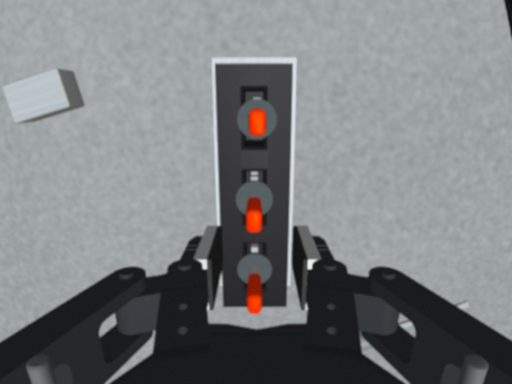

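```bash
cat > bows.py <<'E'
import pickle,sys
from h import *
s,c,p,d=pickle.load(open(f"pics/{sys.argv[1]}.pkl","rb"));im=p[:,:,::-1].copy();R,t=tool(s)
H,S,V=cv2.split(cv2.cvtColor(im,cv2.COLOR_BGR2HSV))
b=((H<12)|(H>172))&(S>180)&(V>200)
for ct in rect(b)[:5]:
    m=cv2.moments(ct)
    if m['m00']<60: continue
    uv=[m['m10']/m['m00'],m['m01']/m['m00']];X=onplane(c,uv,98)[0]
    print("bowtop",np.round(uv,1),X.round(1),"tool",(R.T@(X-t)).round(1))
E
python3 bows.py k2
```

```text
bowtop [257. 122.] [ 567.5 -227.3   98. ] tool [56.3  0.4 -8.7]
bowtop [253.6 220.6] [ 547.7 -277.8   98. ] tool [ 2.2 -1.6 -8.7]
bowtop [254.  303.8] [ 529.8 -329.1   98. ] tool [-52.2  -1.5  -8.7]
```

Request:
jog_arm([
  {"grip": 0.2, "translation": [0.0022, -0.0012, 0.02], "twist": [0, 0, -0.003]},
  {"grip": 0.2, "translation": [0, 0, 0.02], "twist": [0, 0, 0]},
  {"grip": 0.2, "translation": [0, 0, 0.012], "twist": [0, 0, 0]},
  {"grip": 0.2, "translation": [0, 0, 0.002], "twist": [0, 0, 0]},
  {"grip": 0.2, "translation": [0, 0, 0], "twist": [0, 0, 0]},
  {"grip": 0.2, "translation": [0, 0, 0], "twist": [0, 0, 0]},
])

```text
clock: 13.85
eef_pos: [549.0, -276.4, 35.2]
tcp_rot: [3.138, 0.0, 1.239]
contact_force: [-0.0, 0.1, -0.4]
opening: 0.401
```

```bash
python3 st.py 549 -278.4 34 1.237; python3 look.py k3; python3 bows.py k3
```

```text
13.85 [ 548.99 -276.4    35.24] [3.138  0.     1.2388] v 0.014 F [-0.   0.1 -0.4] T [-0.023  0.029  0.002] 0.401
(array([-1.89,  0.65,  1.24]), array([0.0035, 0.    , 0.0018]))
13.85 [ 548.99 -276.4    35.24] [3.138  0.     1.2388] [-0.004 -0.014 -0.006 -0.    -0.002 -0.001] [-0.   0.1 -0.4] [-0.023  0.029  0.002] 0.40143145448156314
bowtop [261.1 142. ] [ 567.5 -227.5   98. ] tool [ 52.2   1.8 -62.8]
bowtop [255.4 278. ] [ 548.  -277.8   98. ] tool [ -1.7  -0.3 -62.8]
```

Request:
jog_arm([
  {"grip": 0.2, "translation": [-0.0015, 0, 0.001], "twist": [0, 0, 0.002]},
  {"grip": 0.2, "translation": [0, 0, 0], "twist": [0, 0, 0]},
  {"grip": 1, "translation": [0, 0, 0], "twist": [0, 0, 0]},
  {"grip": 1, "translation": [0, 0, 0], "twist": [0, 0, 0]},
  {"grip": 1, "translation": [0, 0, 0], "twist": [0, 0, 0]},
  {"grip": 1, "translation": [0, 0, 0], "twist": [0, 0, 0]},
  {"grip": 1, "translation": [0, 0, 0], "twist": [0, 0, 0]},
], squeeze=60)

```text
clock: 14.48
eef_pos: [548.2, -278.2, 34.2]
tcp_rot: [3.138, 0.0, 1.236]
contact_force: [-1.4, -0.3, 5.5]
opening: 0.098
```

```bash
python3 st.py 549 -278.4 34 1.237; python3 look.py k4; python3 bow.py k4
```

```text
14.48 [ 548.17 -278.15   34.21] [3.1379e+00 1.0000e-04 1.2364e+00] v 0.002 F [-1.4 -0.3  5.5] T [0.08  0.221 0.007] 0.098
(array([0.04, 0.86, 0.21]), array([ 0.0037,  0.0001, -0.0006]))
14.4833 [ 548.17 -278.15   34.21] [3.1379e+00 1.0000e-04 1.2364e+00] [-0.001  0.002  0.     0.    -0.002  0.   ] [-1.4 -0.3  5.5] [0.08  0.221 0.007] 0.09770488872598561
k4 top [247 261] [266 290]
   tool at z-68.3: [[  8.8   0.4 -68.3]]
   tool at z-68.3: [[ -4.    0.4 -68.3]]
122.43463 123.36033
k4 all [247 236] [267 290]
141.83167 123.36033
```

Request:
jog_arm([
  {"grip": 1, "translation": [0, 0, -0.02], "twist": [0, 0, 0]},
  {"grip": 1, "translation": [0, 0, -0.03], "twist": [0, 0, 0]},
  {"grip": 1, "translation": [0, 0, -0.04], "twist": [0, 0, 0]},
  {"grip": 1, "translation": [0, 0, -0.04], "twist": [0, 0, 0]},
  {"grip": 1, "translation": [0, 0, -0.015], "twist": [0, 0, 0]},
])

```text
clock: 14.95
eef_pos: [549.6, -278.8, 184.0]
tcp_rot: [3.132, 0.001, 1.236]
contact_force: [2.5, -0.8, -2.0]
opening: 0.095
```

```bash
python3 st.py 579.2 -10.3 182 1.857 9
```

```text
14.95 [ 549.6  -278.84  184.04] [3.1323e+00 8.0000e-04 1.2364e+00] v 0.277 F [ 2.5 -0.8 -2. ] T [-0.048 -0.065 -0.023] 0.095
 0 [0.0293, -0.0067, 0.0001] [0.001, 0.0004, -0.069]
 1 [0.0297, -0.0047, 0.0002] [0.001, 0.0004, -0.069]
 2 [0.0299, -0.0026, 0.0002] [0.001, 0.0004, -0.069]
 3 [0.03, -0.0005, 0.0002] [0.001, 0.0004, -0.069]
 4 [0.03, 0.0015, 0.0002] [0.001, 0.0004, -0.069]
 5 [0.0298, 0.0036, 0.0002] [0.001, 0.0004, -0.069]
 6 [0.0295, 0.0056, 0.0002] [0.001, 0.0004, -0.069]
 7 [0.029, 0.0077, 0.0002] [0.001, 0.0004, -0.069]
 8 [0.0284, 0.0096, 0.0002] [0.001, 0.0004, -0.069]
```

Request:
jog_arm([
  {"grip": 1, "translation": [0.0293, -0.0067, 0], "twist": [0, 0, -0.069]},
  {"grip": 1, "translation": [0.0297, -0.0047, 0], "twist": [0, 0, -0.069]},
  {"grip": 1, "translation": [0.0299, -0.0026, 0], "twist": [0, 0, -0.069]},
  {"grip": 1, "translation": [0.03, -0.0005, 0], "twist": [0, 0, -0.069]},
  {"grip": 1, "translation": [0.03, 0.0015, 0], "twist": [0, 0, -0.069]},
  {"grip": 1, "translation": [0.0298, 0.0036, 0], "twist": [0, 0, -0.069]},
  {"grip": 1, "translation": [0.0295, 0.0056, 0], "twist": [0, 0, -0.069]},
  {"grip": 1, "translation": [0.029, 0.0077, 0], "twist": [0, 0, -0.069]},
  {"grip": 1, "translation": [0.0284, 0.0096, 0], "twist": [0, 0, -0.069]},
  {"grip": 1, "translation": [0, 0, 0], "twist": [0, 0, 0]},
])

```text
clock: 15.78
eef_pos: [577.1, -4.7, 178.2]
tcp_rot: [3.139, -0.0, 1.864]
contact_force: [0.6, 0.2, -1.3]
opening: 0.093
```

Request:
jog_arm([
  {"grip": 1, "translation": [0, 0, 0], "twist": [0, 0, 0]},
  {"grip": 1, "translation": [0, 0, 0], "twist": [0, 0, 0]},
])

```text
clock: 15.95
eef_pos: [576.7, -9.5, 178.2]
tcp_rot: [3.14, 0.002, 1.857]
contact_force: [0.8, -0.4, -1.3]
opening: 0.093
```

```bash
python3 st.py 579.1 -10.3 150 1.857
```

```text
15.95 [576.7   -9.52 178.23] [3.1398e+00 2.1000e-03 1.8571e+00] v 0.021 F [ 0.8 -0.4 -1.3] T [-0.016 -0.027  0.013] 0.093
(array([-1.37,  2.03, 28.24]), array([0.0018, 0.0021, 0.0001]))
```

Request:
jog_arm([
  {"grip": 1, "translation": [-0.001, 0.002, 0.012], "twist": [0, 0, 0]},
  {"grip": 1, "translation": [0, 0, 0.012], "twist": [0, 0, 0]},
  {"grip": 1, "translation": [0, 0, 0.004], "twist": [0, 0, 0]},
  {"grip": 1, "translation": [0, 0, 0], "twist": [0, 0, 0]},
  {"grip": 1, "translation": [0, 0, 0], "twist": [0, 0, 0]},
  {"grip": 1, "translation": [0, 0, 0], "twist": [0, 0, 0]},
])

```text
clock: 16.45
eef_pos: [579.4, -10.0, 150.6]
tcp_rot: [3.139, 0.002, 1.857]
contact_force: [0.3, 0.7, -1.2]
opening: 0.094
```

```bash
python3 st.py 579.1 -10.3 130 1.857; python3 look.py m3;python3 plate.py m3; python3 - <<'E'
import pickle
from h import *
s,c,p,d=pickle.load(open("pics/m3.pkl","rb"))
cv2.imwrite("pics/m3z.png",cv2.resize(p[130:290,160:360,::-1],None,fx=4,fy=3.7,interpolation=cv2.INTER_CUBIC))
E
```

```text
16.45 [579.41  -9.97 150.58] [3.1390e+00 1.9000e-03 1.8569e+00] v 0.008 F [ 0.3  0.7 -1.2] T [ 0.038 -0.021  0.029] 0.094
(array([-0.19, -0.45, 20.57]), array([ 0.0026,  0.0019, -0.0001]))
16.45 [579.41  -9.97 150.58] [3.1390e+00 1.9000e-03 1.8569e+00] [ 0.006 -0.008 -0.006  0.002  0.001 -0.   ] [ 0.3  0.7 -1.2] [ 0.038 -0.021  0.029] 0.09371853192127923
L 14 yaw 0.2819 tool xy [ 12.78 -26.02  30.48] world 550.93286 -5.080077
R 14 yaw 0.2844 tool xy [11.53 24.44 30.62] world 599.69574 7.954753
T 13 yaw 0.2853 tool xy [25.48  1.01 30.53] world 573.2856 14.730734
```

View pics/m3z.png

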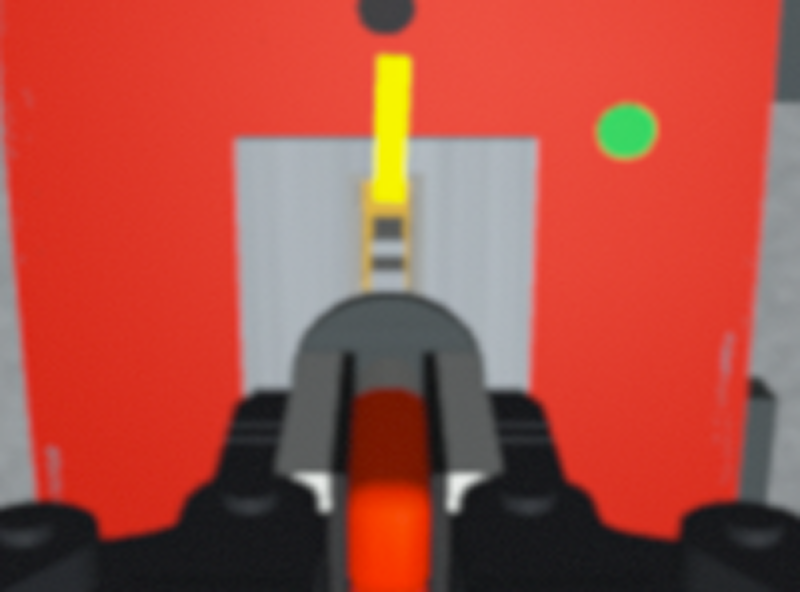

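Request:
jog_arm([
  {"grip": 1, "translation": [-0.0004, -0.0003, 0.008], "twist": [0, 0, 0]},
  {"grip": 1, "translation": [0, 0, 0.008], "twist": [0, 0, 0]},
  {"grip": 1, "translation": [0, 0, 0.008], "twist": [0, 0, 0]},
  {"grip": 1, "translation": [0, 0, 0.008], "twist": [0, 0, 0]},
  {"grip": 1, "translation": [0, 0, 0.008], "twist": [0, 0, 0]},
  {"grip": 1, "translation": [0, 0, 0.005], "twist": [0, 0, 0]},
  {"grip": 1, "translation": [0, 0, 0.003], "twist": [0, 0, 0]},
  {"grip": 1, "translation": [0, 0, 0], "twist": [0, 0, 0]},
  {"grip": 1, "translation": [0, 0, 0], "twist": [0, 0, 0]},
])

```text
clock: 17.25
eef_pos: [578.9, -10.2, 104.1]
tcp_rot: [3.14, 0.002, 1.857]
contact_force: [-9.0, 0.1, 19.1]
opening: 0.092
```

```bash
python3 st.py 579.1 -10.3 100 1.857
```

```text
17.25 [578.86 -10.16 104.11] [3.1398e+00 1.7000e-03 1.8574e+00] v 0.002 F [-9.   0.1 19.1] T [0.045 1.583 0.031] 0.092
(array([-0.2 ,  0.19,  4.11]), array([0.0018, 0.0017, 0.0004]))
```

Request:
jog_arm([
  {"grip": 1, "translation": [0, 0, -0.001], "twist": [0, 0, 0]},
  {"grip": 1, "translation": [0, 0, 0], "twist": [0, 0, 0.06]},
  {"grip": 1, "translation": [0, 0, 0], "twist": [0, 0, 0.06]},
  {"grip": 1, "translation": [0, 0, 0], "twist": [0, 0, 0.06]},
  {"grip": 1, "translation": [0, 0, 0], "twist": [0, 0, 0.06]},
  {"grip": 1, "translation": [0, 0, 0], "twist": [0, 0, 0]},
])

```text
clock: 17.75
eef_pos: [579.4, -10.2, 104.2]
tcp_rot: [3.138, 0.001, 1.615]
contact_force: [-4.1, -0.5, 8.1]
opening: 0.091
```

```bash
python3 st.py
```

```text
17.75 [579.43 -10.2  104.19] [3.1384e+00 1.5000e-03 1.6146e+00] v 0.088 F [-4.1 -0.5  8.1] T [-0.03   0.649  0.479] 0.091
```

Same jam (0.48 N·m), so this key is wrong too. I'll turn it back, withdraw it and return it to the middle pocket.

Request:
jog_arm([
  {"grip": 1, "translation": [0, 0, 0], "twist": [0, 0, -0.06]},
  {"grip": 1, "translation": [0, 0, 0], "twist": [0, 0, -0.06]},
  {"grip": 1, "translation": [0, 0, 0], "twist": [0, 0, -0.06]},
  {"grip": 1, "translation": [0, 0, 0], "twist": [0, 0, -0.062]},
  {"grip": 1, "translation": [0, 0, 0], "twist": [0, 0, 0]},
  {"grip": 1, "translation": [0, 0, 0], "twist": [0, 0, 0]},
])

```text
clock: 18.25
eef_pos: [580.1, -10.2, 104.2]
tcp_rot: [3.138, 0.002, 1.86]
contact_force: [-1.8, -0.3, 6.0]
opening: 0.096
```

```bash
python3 st.py; python3 look.py m6; python3 - <<'E'
import pickle
from h import *
s,c,p,d=pickle.load(open("pics/m6.pkl","rb"))
cv2.imwrite("pics/m6z.png",cv2.resize(p[130:290,160:360,::-1],None,fx=4,fy=3.7,interpolation=cv2.INTER_CUBIC))
E
```

```text
18.25 [580.06 -10.15 104.2 ] [3.1375e+00 2.3000e-03 1.8599e+00] v 0.011 F [-1.8 -0.3  6. ] T [0.095 0.25  0.055] 0.096
18.25 [580.06 -10.15 104.2 ] [3.1375e+00 2.3000e-03 1.8599e+00] [ 0.    -0.001  0.002 -0.001 -0.     0.011] [-1.8 -0.3  6. ] [0.095 0.25  0.055] 0.09560001217087523
```

View pics/m6z.png

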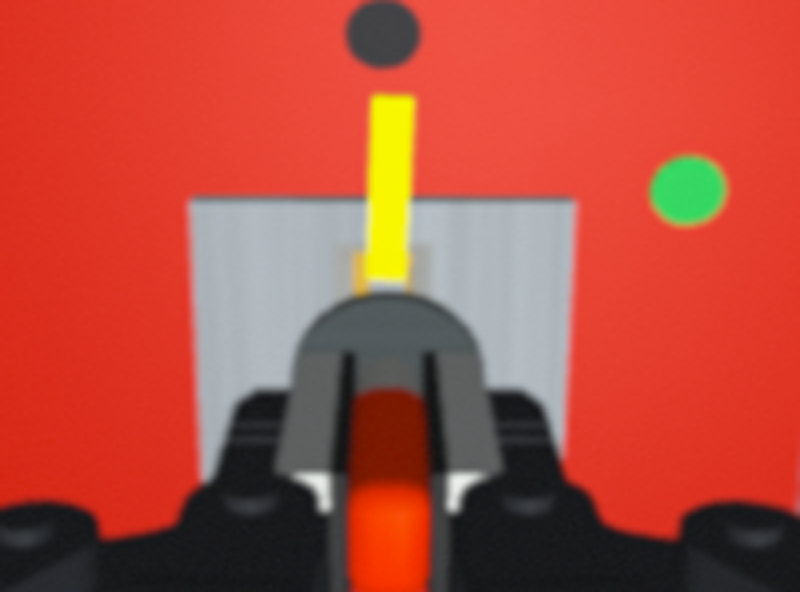

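Request:
jog_arm([
  {"grip": 1, "translation": [0, -0.0008, -0.01], "twist": [0, 0, 0]},
  {"grip": 1, "translation": [0, 0, -0.02], "twist": [0, 0, 0]},
  {"grip": 1, "translation": [0, 0, -0.025], "twist": [0, 0, 0]},
  {"grip": 1, "translation": [0, 0, -0.02], "twist": [0, 0, 0]},
])

```text
clock: 18.63
eef_pos: [578.3, -10.3, 180.0]
tcp_rot: [3.139, 0.002, 1.859]
contact_force: [0.5, -0.3, -1.0]
opening: 0.09
```

```bash
python3 st.py 548.5 -278.0 182 1.237 9
```

```text
18.63 [578.28 -10.31 180.03] [3.1390e+00 1.9000e-03 1.8594e+00] v 0.469 F [ 0.5 -0.3 -1. ] T [-0.028  0.004 -0.007] 0.09
 0 [-0.0276, -0.0116, -0.0002] [0.0003, 0.0001, 0.0692]
 1 [-0.0283, -0.0097, -0.0002] [0.0003, 0.0001, 0.0692]
 2 [-0.0289, -0.0077, -0.0002] [0.0003, 0.0001, 0.0692]
 3 [-0.0294, -0.0057, -0.0002] [0.0003, 0.0001, 0.0692]
 4 [-0.0297, -0.0037, -0.0002] [0.0003, 0.0001, 0.0692]
 5 [-0.0299, -0.0016, -0.0002] [0.0003, 0.0001, 0.0692]
 6 [-0.0299, 0.0005, -0.0002] [0.0003, 0.0001, 0.0692]
 7 [-0.0298, 0.0025, -0.0002] [0.0003, 0.0001, 0.0692]
 8 [-0.0296, 0.0046, -0.0002] [0.0003, 0.0001, 0.0692]
```

Request:
jog_arm([
  {"grip": 1, "translation": [-0.0276, -0.0116, 0], "twist": [0, 0, 0.069]},
  {"grip": 1, "translation": [-0.0283, -0.0097, 0], "twist": [0, 0, 0.069]},
  {"grip": 1, "translation": [-0.0289, -0.0077, 0], "twist": [0, 0, 0.069]},
  {"grip": 1, "translation": [-0.0294, -0.0057, 0], "twist": [0, 0, 0.069]},
  {"grip": 1, "translation": [-0.0297, -0.0037, 0], "twist": [0, 0, 0.069]},
  {"grip": 1, "translation": [-0.0299, -0.0016, 0], "twist": [0, 0, 0.069]},
  {"grip": 1, "translation": [-0.0299, 0.0005, 0], "twist": [0, 0, 0.069]},
  {"grip": 1, "translation": [-0.0298, 0.0025, 0], "twist": [0, 0, 0.069]},
  {"grip": 1, "translation": [-0.0296, 0.0046, 0], "twist": [0, 0, 0.069]},
  {"grip": 1, "translation": [0, 0, 0], "twist": [0, 0, 0]},
])

```text
clock: 19.47
eef_pos: [548.1, -282.8, 179.1]
tcp_rot: [3.137, 0.002, 1.232]
contact_force: [-0.3, 0.4, -1.6]
opening: 0.093
```

Request:
jog_arm([
  {"grip": 1, "translation": [0, 0, 0], "twist": [0, 0, 0]},
  {"grip": 1, "translation": [0, 0, 0], "twist": [0, 0, 0]},
])

```text
clock: 19.63
eef_pos: [548.5, -277.7, 178.7]
tcp_rot: [3.139, -0.0, 1.239]
contact_force: [-0.7, 0.0, -1.9]
opening: 0.091
```

```bash
python3 st.py 548.5 -278.0 100 1.237
```

```text
19.63 [ 548.48 -277.72  178.73] [ 3.1389e+00 -4.0000e-04  1.2386e+00] v 0.02 F [-0.7  0.  -1.9] T [-0.002  0.037  0.024] 0.091
(array([-0.29, -0.1 , 78.73]), array([ 0.0027, -0.0005,  0.0016]))
```

Request:
jog_arm([
  {"grip": 1, "translation": [0, 0, 0.03], "twist": [0, 0, 0]},
  {"grip": 1, "translation": [0, 0, 0.035], "twist": [0, 0, 0]},
  {"grip": 1, "translation": [0, 0, 0.024], "twist": [0, 0, 0]},
  {"grip": 1, "translation": [0, 0, 0.003], "twist": [0, 0, 0]},
  {"grip": 1, "translation": [0, 0, 0], "twist": [0, 0, 0]},
  {"grip": 1, "translation": [0, 0, 0], "twist": [0, 0, 0]},
])

```text
clock: 20.13
eef_pos: [550.0, -277.8, 88.0]
tcp_rot: [3.137, 0.0, 1.24]
contact_force: [1.2, -0.9, -1.6]
opening: 0.092
```

```bash
python3 st.py 548.5 -278.0 35 1.237; python3 look.py p2;  python3 - <<'E'
import pickle
from h import *
s,c,p,d=pickle.load(open("pics/p2.pkl","rb"))
cv2.imwrite("pics/p2z.png",cv2.resize(p[130:290,160:360,::-1],None,fx=4,fy=3.7,interpolation=cv2.INTER_CUBIC))
E
```

```text
20.13 [ 549.98 -277.77   88.03] [3.1372e+00 1.0000e-04 1.2396e+00] v 0.02 F [ 1.2 -0.9 -1.6] T [ 0.038 -0.029 -0.047] 0.092
(array([-0.7 , -1.55, 53.02]), array([0.0044, 0.0001, 0.0026]))
20.1333 [ 549.98 -277.77   88.03] [3.1372e+00 1.0000e-04 1.2396e+00] [-0.006 -0.02  -0.016 -0.002 -0.002 -0.   ] [ 1.2 -0.9 -1.6] [ 0.038 -0.029 -0.047] 0.09186943913279841
```

View pics/p2z.png

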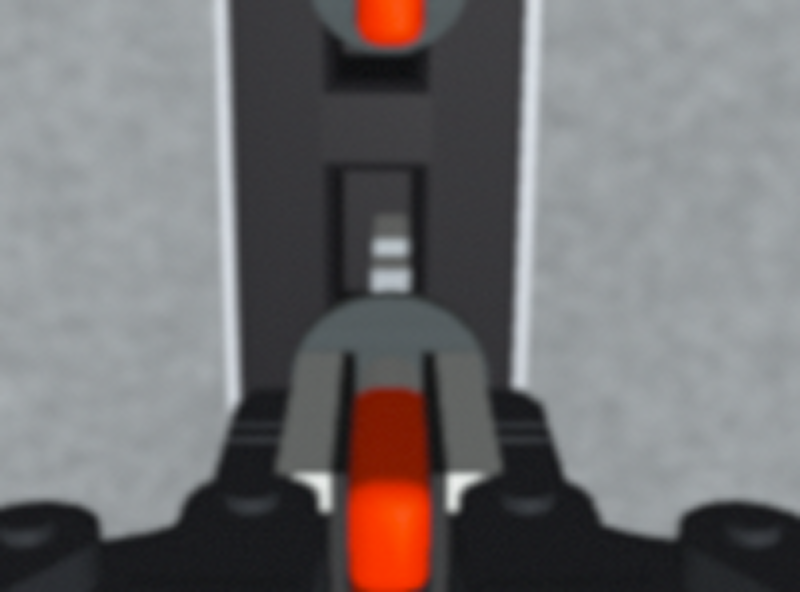

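Request:
jog_arm([
  {"grip": 1, "translation": [-0.0007, -0.0018, 0.007], "twist": [0, 0, 0.002]},
  {"grip": 1, "translation": [0, 0, 0.01], "twist": [0, 0, 0]},
  {"grip": 1, "translation": [0, 0, 0.015], "twist": [0, 0, 0]},
  {"grip": 1, "translation": [0, 0, 0.013], "twist": [0, 0, 0]},
  {"grip": 1, "translation": [0, 0, 0.007], "twist": [0, 0, 0]},
  {"grip": 1, "translation": [0, 0, 0.002], "twist": [0, 0, 0]},
  {"grip": 1, "translation": [0, 0, 0], "twist": [0, 0, 0]},
  {"grip": 1, "translation": [0, 0, 0], "twist": [0, 0, 0]},
])

```text
clock: 20.85
eef_pos: [546.9, -278.1, 34.3]
tcp_rot: [3.139, -0.0, 1.236]
contact_force: [-8.1, 3.8, 20.3]
opening: 0.092
```

```bash
python3 st.py 548.5 -278.0 35 1.237
```

```text
20.85 [ 546.86 -278.13   34.29] [ 3.1393e+00 -2.0000e-04  1.2363e+00] v 0.003 F [-8.1  3.8 20.3] T [0.71  1.324 0.008] 0.092
(array([ 0.66,  1.51, -0.7 ]), array([ 0.0023, -0.0002, -0.0007]))
```

Request:
jog_arm([
  {"grip": 1, "translation": [0, 0, -0.0018], "twist": [0, 0, 0]},
  {"grip": 0.2, "translation": [0, 0, 0], "twist": [0, 0, 0]},
  {"grip": 0.2, "translation": [0, 0, 0], "twist": [0, 0, 0]},
  {"grip": 0.2, "translation": [0, 0, -0.02], "twist": [0, 0, 0]},
  {"grip": 0.2, "translation": [0, 0, -0.035], "twist": [0, 0, 0]},
  {"grip": 0.2, "translation": [-0.02, 0.001, 0], "twist": [0, 0, 0]},
  {"grip": 0.2, "translation": [-0.034, 0, 0], "twist": [0, 0, 0]},
  {"grip": 0.2, "translation": [0, 0, 0], "twist": [0, 0, 0]},
  {"grip": 0.2, "translation": [0, 0, 0], "twist": [0, 0, 0]},
  {"grip": 0.2, "translation": [0, 0, 0], "twist": [0, 0, 0]},
])

```text
clock: 21.68
eef_pos: [530.0, -329.3, 89.0]
tcp_rot: [3.139, -0.0, 1.235]
contact_force: [0.6, 0.6, 0.0]
opening: 0.403
```

```bash
python3 st.py 530 -329 34 1.237; python3 look.py k5; python3 bows.py k5
```

```text
21.68 [ 529.99 -329.35   89.01] [ 3.1392e+00 -5.0000e-04  1.2354e+00] v 0.018 F [0.6 0.6 0. ] T [-0.018 -0.038 -0.03 ] 0.403
(array([ 0.3 , -0.24, 55.01]), array([ 0.0024, -0.0005, -0.0016]))
21.6833 [ 529.99 -329.35   89.01] [ 3.1392e+00 -5.0000e-04  1.2354e+00] [ 0.018 -0.     0.004 -0.001  0.001 -0.003] [0.6 0.6 0. ] [-0.018 -0.038 -0.03 ] 0.40273586065610173
bowtop [260.3  14.4] [ 567.4 -228.    98. ] tool [108.    2.   -8.9]
bowtop [256.1 127.9] [ 547.4 -279.    98. ] tool [53.3 -0.1 -9. ]
bowtop [256.3 225.6] [ 529.7 -330.    98. ] tool [-0.7 -0.  -9. ]
```

View pics/k5.png

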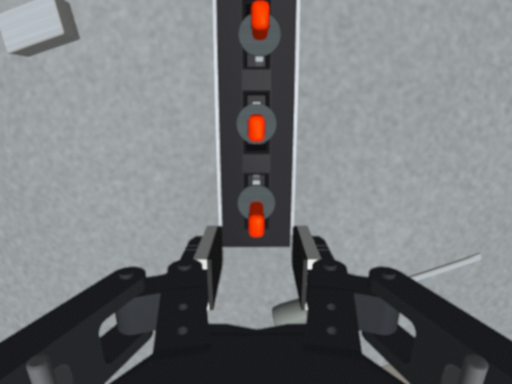

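Request:
jog_arm([
  {"grip": 0.2, "translation": [-0.0004, -0.0002, 0.02], "twist": [0, 0, 0]},
  {"grip": 0.2, "translation": [0, 0, 0.02], "twist": [0, 0, 0]},
  {"grip": 0.2, "translation": [0, 0, 0.013], "twist": [0, 0, 0]},
  {"grip": 0.2, "translation": [0, 0, 0.002], "twist": [0, 0, 0]},
  {"grip": 0.2, "translation": [0, 0, 0], "twist": [0, 0, 0]},
  {"grip": 0.2, "translation": [0, 0, 0], "twist": [0, 0, 0]},
])

```text
clock: 22.23
eef_pos: [530.6, -329.8, 35.0]
tcp_rot: [3.138, 0.0, 1.237]
contact_force: [0.4, 0.1, 0.2]
opening: 0.398
```

```bash
python3 st.py 530 -329 34 1.237; python3 look.py k6; python3 bows.py k6
```

```text
22.23 [ 530.59 -329.77   34.96] [3.1382 0.     1.2368] v 0.015 F [0.4 0.1 0.2] T [ 0.026 -0.04  -0.021] 0.398
(array([ 0.54, -0.82,  0.96]), array([ 0.0034,  0.    , -0.0002]))
22.2333 [ 530.59 -329.77   34.96] [3.1382 0.     1.2368] [-0.003 -0.015 -0.008  0.    -0.001  0.001] [0.4 0.1 0.2] [ 0.026 -0.04  -0.021] 0.39795752850907357
bowtop [255.  138.8] [ 547.6 -279.2   98. ] tool [ 53.4  -0.3 -63. ]
bowtop [254.6 275.1] [ 529.8 -329.7   98. ] tool [ -0.2  -0.6 -63. ]
```

Request:
jog_arm([
  {"grip": 1, "translation": [0, 0, 0.0005], "twist": [0, 0, 0]},
  {"grip": 1, "translation": [0, 0, 0], "twist": [0, 0, 0]},
  {"grip": 1, "translation": [0, 0, 0], "twist": [0, 0, 0]},
  {"grip": 1, "translation": [0, 0, 0], "twist": [0, 0, 0]},
  {"grip": 1, "translation": [0, 0, 0], "twist": [0, 0, 0]},
], squeeze=70)

```text
clock: 22.7
eef_pos: [530.7, -330.2, 34.9]
tcp_rot: [3.137, 0.0, 1.236]
contact_force: [-0.3, 1.2, 6.2]
opening: 0.092
```

```bash
python3 st.py; python3 look.py k7; python3 bow.py k7
```

```text
22.7 [ 530.66 -330.25   34.93] [3.1371e+00 2.0000e-04 1.2363e+00] v 0.001 F [-0.3  1.2  6.2] T [ 0.166  0.1   -0.002] 0.092
22.7 [ 530.66 -330.25   34.93] [3.1371e+00 2.0000e-04 1.2363e+00] [-0.001 -0.     0.001 -0.     0.    -0.   ] [-0.3  1.2  6.2] [ 0.166  0.1   -0.002] 0.0917415931539845
k7 top [247 260] [266 288]
   tool at z-68.3: [[  9.3   0.4 -68.3]]
   tool at z-68.3: [[ -3.1   0.4 -68.3]]
123.45512 124.743034
k7 all [247 236] [267 288]
142.1218 124.743034
```

Request:
jog_arm([
  {"grip": 1, "translation": [0, 0, -0.02], "twist": [0, 0, 0]},
  {"grip": 1, "translation": [0, 0, -0.03], "twist": [0, 0, 0]},
  {"grip": 1, "translation": [0, 0, -0.04], "twist": [0, 0, 0]},
  {"grip": 1, "translation": [0, 0, -0.04], "twist": [0, 0, 0]},
  {"grip": 1, "translation": [0, 0, -0.015], "twist": [0, 0, 0]},
])

```text
clock: 23.17
eef_pos: [531.6, -331.1, 184.7]
tcp_rot: [3.132, 0.002, 1.236]
contact_force: [1.7, -0.9, -0.7]
opening: 0.091
```

```bash
python3 st.py 581 -11 182 1.857 10
```

```text
23.17 [ 531.62 -331.08  184.66] [3.1322e+00 1.5000e-03 1.2363e+00] v 0.275 F [ 1.7 -0.9 -0.7] T [-0.014 -0.097  0.014] 0.091
 0 [0.0319, -0.0058, 0.0002] [0.0009, 0.0004, -0.0621]
 1 [0.0322, -0.0039, 0.0002] [0.0009, 0.0004, -0.0621]
 2 [0.0323, -0.0019, 0.0002] [0.0009, 0.0004, -0.0621]
 3 [0.0324, 0.0002, 0.0002] [0.0009, 0.0004, -0.0621]
 4 [0.0323, 0.0022, 0.0002] [0.0009, 0.0004, -0.0621]
 5 [0.0321, 0.0042, 0.0002] [0.0009, 0.0004, -0.0621]
 6 [0.0318, 0.0061, 0.0002] [0.0009, 0.0004, -0.0621]
 7 [0.0314, 0.0081, 0.0003] [0.0009, 0.0004, -0.0621]
 8 [0.0308, 0.01, 0.0003] [0.0009, 0.0004, -0.0621]
 9 [0.0301, 0.0119, 0.0003] [0.0009, 0.0004, -0.0621]
```

Request:
jog_arm([
  {"grip": 1, "translation": [0.0319, -0.0058, 0], "twist": [0, 0, -0.062]},
  {"grip": 1, "translation": [0.0322, -0.0039, 0], "twist": [0, 0, -0.062]},
  {"grip": 1, "translation": [0.0323, -0.0019, 0], "twist": [0, 0, -0.062]},
  {"grip": 1, "translation": [0.0324, 0.0002, 0], "twist": [0, 0, -0.062]},
  {"grip": 1, "translation": [0.0323, 0.0022, 0], "twist": [0, 0, -0.062]},
  {"grip": 1, "translation": [0.0321, 0.0042, 0], "twist": [0, 0, -0.062]},
  {"grip": 1, "translation": [0.0318, 0.0061, 0], "twist": [0, 0, -0.062]},
  {"grip": 1, "translation": [0.0314, 0.0081, 0], "twist": [0, 0, -0.062]},
  {"grip": 1, "translation": [0.0308, 0.01, 0], "twist": [0, 0, -0.062]},
  {"grip": 1, "translation": [0.0301, 0.0119, 0], "twist": [0, 0, -0.062]},
])

```text
clock: 24.0
eef_pos: [578.8, -8.1, 178.7]
tcp_rot: [3.139, 0.002, 1.859]
contact_force: [0.9, -0.5, -1.0]
opening: 0.099
```

Request:
jog_arm([
  {"grip": 1, "translation": [0, 0, 0], "twist": [0, 0, 0]},
  {"grip": 1, "translation": [0, 0, 0], "twist": [0, 0, 0]},
  {"grip": 1, "translation": [0, 0, 0], "twist": [0, 0, 0]},
])

```text
clock: 24.25
eef_pos: [578.8, -9.9, 178.6]
tcp_rot: [3.14, 0.002, 1.856]
contact_force: [-1.0, -0.3, -1.7]
opening: 0.093
```

```bash
python3 st.py 579.2 -10.2 150 1.857
```

```text
24.25 [578.78  -9.88 178.64] [3.1397e+00 2.1000e-03 1.8564e+00] v 0.023 F [-1.  -0.3 -1.7] T [-0.007  0.015  0.002] 0.093
(array([-0.37,  0.26, 28.64]), array([ 0.0019,  0.0021, -0.0005]))
```

Request:
jog_arm([
  {"grip": 1, "translation": [-0.0002, 0.0003, 0.012], "twist": [0, 0, 0]},
  {"grip": 1, "translation": [0, 0, 0.012], "twist": [0, 0, 0]},
  {"grip": 1, "translation": [0, 0, 0.004], "twist": [0, 0, 0]},
  {"grip": 1, "translation": [0, 0, 0], "twist": [0, 0, 0]},
  {"grip": 1, "translation": [0, 0, 0], "twist": [0, 0, 0]},
  {"grip": 1, "translation": [0, 0, 0], "twist": [0, 0, 0]},
])

```text
clock: 24.75
eef_pos: [579.7, -10.1, 150.9]
tcp_rot: [3.139, 0.002, 1.856]
contact_force: [0.7, 0.3, -1.4]
opening: 0.09
```

```bash
python3 st.py 579.1 -10.3 130 1.857; python3 look.py n3;python3 plate.py n3; python3 - <<'E'
import pickle
from h import *
s,c,p,d=pickle.load(open("pics/n3.pkl","rb"))
cv2.imwrite("pics/n3z.png",cv2.resize(p[130:290,160:360,::-1],None,fx=4,fy=3.7,interpolation=cv2.INTER_CUBIC))
E
```

```text
24.75 [579.65 -10.13 150.88] [3.1390e+00 1.8000e-03 1.8558e+00] v 0.008 F [ 0.7  0.3 -1.4] T [-0.012 -0.026  0.012] 0.09
(array([ 0.03, -0.63, 20.88]), array([ 0.0026,  0.0018, -0.0012]))
24.75 [579.65 -10.13 150.88] [3.1390e+00 1.8000e-03 1.8558e+00] [ 0.004 -0.008 -0.006  0.002  0.001 -0.   ] [ 0.7  0.3 -1.4] [-0.012 -0.026  0.012] 0.09032601267884222
L 14 yaw -0.0 tool xy [ 172.73 -553.5    29.15] world 0.0 0.0
R 14 yaw 0.2848 tool xy [12.49 24.23 30.92] world 599.49066 8.639128
T 13 yaw 0.2846 tool xy [25.75 -1.54 30.83] world 571.02655 14.116595plate.py:11: RuntimeWarning: divide by zero encountered in scalar divide
  if len(a): i=215+a.max(); L.append([i+(row[i]-110)/(row[i]-row[i+1]),v])
```

View pics/n3z.png

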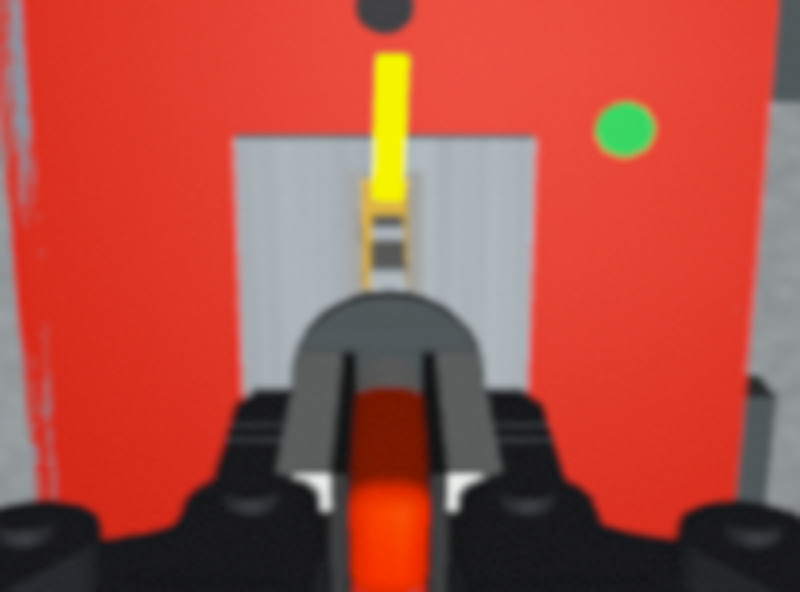

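Request:
jog_arm([
  {"grip": 1, "translation": [-0.0006, -0.0005, 0.008], "twist": [0, 0, 0]},
  {"grip": 1, "translation": [0, 0, 0.008], "twist": [0, 0, 0]},
  {"grip": 1, "translation": [0, 0, 0.008], "twist": [0, 0, 0]},
  {"grip": 1, "translation": [0, 0, 0.008], "twist": [0, 0, 0]},
  {"grip": 1, "translation": [0, 0, 0.008], "twist": [0, 0, 0]},
  {"grip": 1, "translation": [0, 0, 0.005], "twist": [0, 0, 0]},
  {"grip": 1, "translation": [0, 0, 0.002], "twist": [0, 0, 0]},
  {"grip": 1, "translation": [0, 0, 0], "twist": [0, 0, 0]},
  {"grip": 1, "translation": [0, 0, 0], "twist": [0, 0, 0]},
])

```text
clock: 25.55
eef_pos: [578.9, -10.5, 104.8]
tcp_rot: [3.14, 0.002, 1.856]
contact_force: [-6.7, 0.2, 15.3]
opening: 0.093
```

```bash
python3 st.py 579.1 -10.3 100 1.857
```

```text
25.55 [578.89 -10.52 104.84] [3.1399e+00 1.6000e-03 1.8565e+00] v 0.001 F [-6.7  0.2 15.3] T [ 0.051  1.253 -0.082] 0.093
(array([0.16, 0.26, 4.84]), array([ 0.0017,  0.0016, -0.0005]))
```

Seated (34.9 + 70 ≈ 104.9). Now I'll turn it.

Request:
jog_arm([
  {"grip": 1, "translation": [0, 0, -0.0005], "twist": [0, 0, 0]},
  {"grip": 1, "translation": [0, 0, 0], "twist": [0, 0, 0.06]},
  {"grip": 1, "translation": [0, 0, 0], "twist": [0, 0, 0.06]},
  {"grip": 1, "translation": [0, 0, 0], "twist": [0, 0, 0.06]},
  {"grip": 1, "translation": [0, 0, 0], "twist": [0, 0, 0.06]},
  {"grip": 1, "translation": [0, 0, 0], "twist": [0, 0, 0]},
])

```text
clock: 26.05
eef_pos: [579.9, -10.5, 104.9]
tcp_rot: [3.138, 0.001, 1.613]
contact_force: [-0.9, -0.4, 7.3]
opening: 0.089
```

```bash
python3 st.py
```

```text
26.05 [579.9  -10.51 104.93] [3.1376e+00 1.3000e-03 1.6128e+00] v 0.089 F [-0.9 -0.4  7.3] T [0.024 0.316 0.003] 0.089
```

Torque is nearly zero at 0.24 rad, so this is the right key. I'll keep turning.

Request:
jog_arm([
  {"grip": 1, "translation": [0, 0, 0], "twist": [0, 0, 0.09]},
  {"grip": 1, "translation": [0, 0, 0], "twist": [0, 0, 0.09]},
  {"grip": 1, "translation": [0, 0, 0], "twist": [0, 0, 0.09]},
  {"grip": 1, "translation": [0, 0, 0], "twist": [0, 0, 0.09]},
  {"grip": 1, "translation": [0, 0, 0], "twist": [0, 0, 0.09]},
  {"grip": 1, "translation": [0, 0, 0], "twist": [0, 0, 0.09]},
  {"grip": 1, "translation": [0, 0, 0], "twist": [0, 0, 0.09]},
  {"grip": 1, "translation": [0, 0, 0], "twist": [0, 0, 0.09]},
  {"grip": 1, "translation": [0, 0, 0], "twist": [0, 0, 0.09]},
  {"grip": 1, "translation": [0, 0, 0], "twist": [0, 0, 0.09]},
])

```text
clock: 26.88
eef_pos: [579.2, -10.4, 104.9]
tcp_rot: [3.139, -0.001, 0.712]
contact_force: [-2.5, 1.4, 8.2]
opening: 0.094
```

Request:
jog_arm([
  {"grip": 1, "translation": [0, 0, 0], "twist": [0, 0, 0.07]},
  {"grip": 1, "translation": [0, 0, 0], "twist": [0, 0, 0.05]},
  {"grip": 1, "translation": [0, 0, 0], "twist": [0, 0, 0.03]},
  {"grip": 1, "translation": [0, 0, 0], "twist": [0, 0, 0]},
])

```text
clock: 27.22
eef_pos: [579.1, -10.2, 104.9]
tcp_rot: [3.14, -0.002, 0.565]
contact_force: [-3.8, 1.9, 8.5]
opening: 0.093
```

```bash
python3 st.py; python3 look.py o1
```

```text
27.22 [579.09 -10.16 104.91] [ 3.1397e+00 -1.7000e-03  5.6510e-01] v 0.047 F [-3.8  1.9  8.5] T [0.388 0.862 0.387] 0.093
27.2167 [579.09 -10.16 104.91] [ 3.1397e+00 -1.7000e-03  5.6510e-01] [ 0.002  0.002 -0.001  0.     0.001 -0.047] [-3.8  1.9  8.5] [0.388 0.862 0.387] 0.09336701618588523
```

View pics/o1.png

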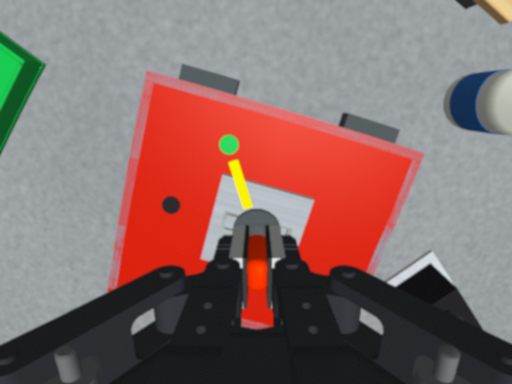

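Request:
jog_arm([
  {"grip": 1, "translation": [0, 0, 0], "twist": [0, 0, 0.04]},
  {"grip": 1, "translation": [0, 0, 0], "twist": [0, 0, 0]},
])

```text
clock: 27.43
eef_pos: [579.1, -10.2, 104.9]
tcp_rot: [3.14, -0.002, 0.525]
contact_force: [-4.3, 0.7, 8.8]
opening: 0.097
```

```bash
python3 st.py; python3 look.py o2; cat > latch.py <<'E'
import pickle,sys
from h import *
s,c,p,d=pickle.load(open(f"pics/{sys.argv[1]}.pkl","rb"));im=p[:,:,::-1].copy()
H,S,V=cv2.split(cv2.cvtColor(im,cv2.COLOR_BGR2HSV))
C=np.array([float(sys.argv[2]),float(sys.argv[3])]) if len(sys.argv)>2 else np.array([578.7,-9.6])
yel=(H>22)&(H<34)&(S>180)&(V>190)
ct=rect(yel)[0];P=onplane(c,ct.reshape(-1,2),121)[:,:2];vx,vy,x0,y0=cv2.fitLine(P.astype(np.float32),cv2.DIST_HUBER,0,.01,.01).ravel()
m=P.mean(0)-C
if vx*m[0]+vy*m[1]<0:vx,vy=-vx,-vy
f=lambda v:0.285+np.pi/2-np.arctan2(v[1],v[0])
print("pointer: fit",round(f((vx,vy)),3),"from centre",round(f(m),3),len(ct), q if (q:=cv2.minAreaRect(P.astype(np.float32))[1]) else 0)
g=(H>50)&(H<80)&(S>120)
for ct in rect(g)[:3]:
    if cv2.contourArea(ct)>800 or cv2.contourArea(ct)<10: continue
    X=onplane(c,ct.reshape(-1,2).mean(0),117)[0,:2]-C;print("green",round(f(X),3),np.linalg.norm(X).round(1))
b=(V<75)
for ct in rect(b):
    a=cv2.contourArea(ct)
    if 40<a<700:
        X=onplane(c,ct.reshape(-1,2).mean(0),117)[0,:2]-C
        if np.linalg.norm(X)<70: print("dark",round(f(X),3),np.linalg.norm(X).round(1),a)
E
python3 latch.py o1; python3 latch.py o2; python3 latch.py lock1; python3 latch.py n3
```

```text
27.43 [579.1  -10.21 104.9 ] [ 3.1396e+00 -1.7000e-03  5.2540e-01] v 0.051 F [-4.3  0.7  8.8] T [0.382 0.865 0.62 ] 0.097
27.4333 [579.1  -10.21 104.9 ] [ 3.1396e+00 -1.7000e-03  5.2540e-01] [-0.001  0.001  0.     0.001 -0.    -0.051] [-4.3  0.7  8.8] [0.382 0.865 0.62 ] 0.0969330197483967
pointer: fit 0.996 from centre 1.019 105 (25.84092140197754, 5.228809833526611)
green 1.01 47.4
dark -0.002 47.2 167.5
pointer: fit 1.011 from centre 1.018 102 (25.652664184570312, 5.235943794250488)
green 1.012 47.6
dark -0.001 47.4 164.5
pointer: fit 0.05 from centre 0.011 56 (4.732903957366943, 27.719715118408203)
green 0.156 181.8
green 0.99 47.6
pointer: fit 0.042 from centre 0.026 92 (5.461654186248779, 26.905031204223633)
green 1.009 47.5
dark -0.002 47.4 85.5
```

The pointer reads about 1.01 rad, in line with the green dot, and torque is rising, so the latch is at its stop. Turning the key back now.

Request:
jog_arm([
  {"grip": 1, "translation": [0, 0, 0], "twist": [0, 0, -0.09]},
  {"grip": 1, "translation": [0, 0, 0], "twist": [0, 0, -0.1]},
  {"grip": 1, "translation": [0, 0, 0], "twist": [0, 0, -0.1]},
  {"grip": 1, "translation": [0, 0, 0], "twist": [0, 0, -0.1]},
  {"grip": 1, "translation": [0, 0, 0], "twist": [0, 0, -0.1]},
  {"grip": 1, "translation": [0, 0, 0], "twist": [0, 0, -0.1]},
  {"grip": 1, "translation": [0, 0, 0], "twist": [0, 0, -0.1]},
  {"grip": 1, "translation": [0, 0, 0], "twist": [0, 0, -0.1]},
  {"grip": 1, "translation": [0, 0, 0], "twist": [0, 0, -0.1]},
  {"grip": 1, "translation": [0, 0, 0], "twist": [0, 0, -0.1]},
])

```text
clock: 28.32
eef_pos: [580.3, -10.5, 104.9]
tcp_rot: [3.137, 0.001, 1.521]
contact_force: [0.4, -0.0, 5.1]
opening: 0.093
```

Request:
jog_arm([
  {"grip": 1, "translation": [0, 0, 0], "twist": [0, 0, -0.1]},
  {"grip": 1, "translation": [0, 0, 0], "twist": [0, 0, -0.1]},
  {"grip": 1, "translation": [0, 0, 0], "twist": [0, 0, -0.09]},
  {"grip": 1, "translation": [0, 0, 0], "twist": [0, 0, -0.05]},
  {"grip": 1, "translation": [0, 0, 0], "twist": [0, 0, 0]},
  {"grip": 1, "translation": [0, 0, 0], "twist": [0, 0, 0]},
  {"grip": 1, "translation": [0, 0, 0], "twist": [0, 0, 0]},
])

```text
clock: 28.9
eef_pos: [580.3, -10.5, 104.9]
tcp_rot: [3.137, 0.002, 1.854]
contact_force: [0.6, 0.6, 5.6]
opening: 0.091
```

```bash
python3 st.py 579.0 -10.4 104.9 1.857; python3 look.py o3; python3 latch.py o3; python3 - <<'E'
import pickle
from h import *
s,c,p,d=pickle.load(open("pics/o3.pkl","rb"))
cv2.imwrite("pics/o3z.png",cv2.resize(p[130:290,160:360,::-1],None,fx=4,fy=3.7,interpolation=cv2.INTER_CUBIC))
E
```

```text
28.9 [580.3  -10.47 104.9 ] [3.1373e+00 2.3000e-03 1.8543e+00] v 0.002 F [0.6 0.6 5.6] T [ 0.073 -0.054 -0.002] 0.091
(array([ 0.43, -1.23, -0.01]), array([ 0.0043,  0.0023, -0.0026]))
28.9 [580.3  -10.47 104.9 ] [3.1373e+00 2.3000e-03 1.8543e+00] [ 0.001  0.     0.001 -0.    -0.002  0.   ] [0.6 0.6 5.6] [ 0.073 -0.054 -0.002] 0.09062681051959984
pointer: fit 1.003 from centre 1.026 95 (25.591094970703125, 5.3034443855285645)
green 1.009 47.5
dark -0.004 47.3 174.5
```

View pics/o3z.png

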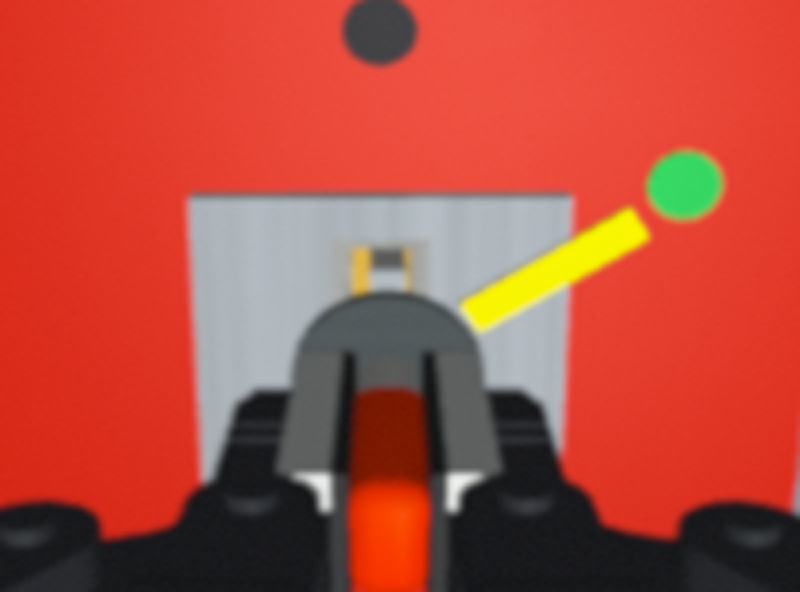

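The key is in line with the slot and the pointer stays at the green dot. I'll draw the key out.

Request:
jog_arm([
  {"grip": 1, "translation": [0, -0.0008, -0.006], "twist": [0, 0, 0]},
  {"grip": 1, "translation": [0, 0, -0.008], "twist": [0, 0, 0]},
  {"grip": 1, "translation": [0, 0, 0], "twist": [0, 0, 0]},
])

```text
clock: 29.2
eef_pos: [579.2, -10.8, 119.7]
tcp_rot: [3.138, 0.002, 1.855]
contact_force: [0.5, -0.2, -0.7]
opening: 0.089
```

Request:
jog_arm([
  {"grip": 1, "translation": [0, 0, -0.015], "twist": [0, 0, 0]},
  {"grip": 1, "translation": [0, 0, -0.02], "twist": [0, 0, 0]},
  {"grip": 1, "translation": [0, 0, -0.03], "twist": [0, 0, 0]},
  {"grip": 1, "translation": [0, 0, -0.02], "twist": [0, 0, 0]},
  {"grip": 1, "translation": [0, 0, 0], "twist": [0, 0, 0]},
])

```text
clock: 29.62
eef_pos: [580.8, -10.7, 207.9]
tcp_rot: [3.132, 0.004, 1.856]
contact_force: [1.4, -0.3, -1.4]
opening: 0.09
```

```bash
python3 st.py 492 291 200 1.857; python3 look.py o4; python3 latch.py o4; python3 look.py o4t top; python3 - <<'E'
import pickle
from h import *
for n in ("top",):
    s,c,p,d=pickle.load(open("pics/o4t.pkl","rb"));im=p[:,:,::-1].copy();H,S,V=cv2.split(cv2.cvtColor(im,cv2.COLOR_BGR2HSV))
    ct=rect((H>50)&(H<70)&(S>130))[0];q=cv2.minAreaRect(onplane(c,ct.reshape(-1,2),28)[:,:2].astype(np.float32));print(q)
E
```

```text
29.62 [580.85 -10.73 207.94] [3.1325 0.004  1.8559] v 0.07 F [ 1.4 -0.3 -1.4] T [-0.013 -0.021  0.045] 0.09
(array([314.56,  -0.47,   6.69]), array([ 0.0091,  0.004 , -0.0011]))
29.6167 [580.85 -10.73 207.94] [3.1325 0.004  1.8559] [-0.001  0.038  0.054  0.    -0.07  -0.001] [ 1.4 -0.3 -1.4] [-0.013 -0.021  0.045] 0.08980089387186953
pointer: fit 1.018 from centre 1.018 57 (25.111774444580078, 5.179234981536865)
green 1.004 47.4
dark -0.008 47.4 44.0
29.6667 [579.8  -10.71 205.68] [3.1347 0.0032 1.8559] [ 0.002  0.035  0.052 -0.    -0.025 -0.002] [ 0.2  0.3 -1.9] [ 0.038  0.058 -0.044] 0.08686391380137802
((486.6888427734375, 294.2604064941406), (166.71160888671875, 159.90463256835938), 84.53849029541016)
```

View pics/o4.png

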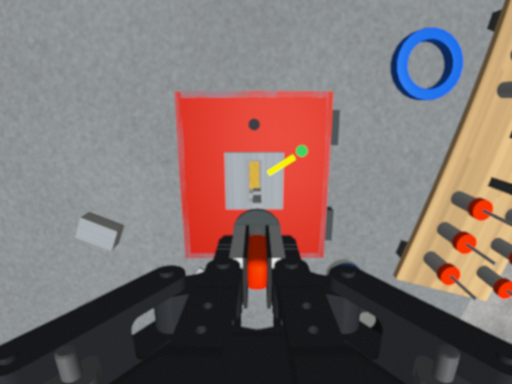

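Key is out and the latch is left open (pointer 1.02 rad). Next I'll go to the tray, lean the key over and lay it down along the arm's direction.

```bash
cat >> h.py <<'E'
def rows2(s,target,yaw,a,n):
    R,p=tool(s); Rt=Ro.from_euler('xyz',[np.pi,0,yaw]).as_matrix()@Ro.from_rotvec([0,a,0]).as_matrix()
    w=Ro.from_matrix(R.T@Rt).as_rotvec()/n; d=(np.array(target)-p)/n
    for i in range(n):
        print("%2d"%i,((R.T@d)/1000).round(4).tolist(),w.round(4).tolist()); R=R@Ro.from_rotvec(w).as_matrix()
E
python3 - <<'E'
from rig import r
from h import *
rows2(r.sense(),[500,297,200],0.535,0,11)
E
```

```text
0 [0.0289, 0.001, 0.0003] [0.0005, -0.0001, 0.1201]
 1 [0.0288, -0.0025, 0.0003] [0.0005, -0.0001, 0.1201]
 2 [0.0283, -0.0059, 0.0003] [0.0005, -0.0001, 0.1201]
 3 [0.0274, -0.0092, 0.0003] [0.0005, -0.0001, 0.1201]
 4 [0.0261, -0.0124, 0.0003] [0.0005, -0.0001, 0.1201]
 5 [0.0244, -0.0155, 0.0003] [0.0005, -0.0001, 0.1201]
 6 [0.0224, -0.0183, 0.0003] [0.0005, -0.0001, 0.1201]
 7 [0.02, -0.0208, 0.0003] [0.0005, -0.0001, 0.1201]
 8 [0.0174, -0.0231, 0.0003] [0.0005, -0.0001, 0.1201]
 9 [0.0145, -0.025, 0.0003] [0.0005, -0.0001, 0.1201]
10 [0.0114, -0.0265, 0.0003] [0.0005, -0.0001, 0.1201]
```

Request:
jog_arm([
  {"grip": 1, "translation": [0.0289, 0.001, 0], "twist": [0, 0, 0.12]},
  {"grip": 1, "translation": [0.0288, -0.0025, 0], "twist": [0, 0, 0.12]},
  {"grip": 1, "translation": [0.0283, -0.0059, 0], "twist": [0, 0, 0.12]},
  {"grip": 1, "translation": [0.0274, -0.0092, 0], "twist": [0, 0, 0.12]},
  {"grip": 1, "translation": [0.0261, -0.0124, 0], "twist": [0, 0, 0.12]},
  {"grip": 1, "translation": [0.0244, -0.0155, 0], "twist": [0, 0, 0.12]},
  {"grip": 1, "translation": [0.0224, -0.0183, 0], "twist": [0, 0, 0.12]},
  {"grip": 1, "translation": [0.02, -0.0208, 0], "twist": [0, 0, 0.12]},
  {"grip": 1, "translation": [0.0174, -0.0231, 0], "twist": [0, 0, 0.12]},
  {"grip": 1, "translation": [0.0145, -0.025, 0], "twist": [0, 0, 0.12]},
])

```text
clock: 30.55
eef_pos: [505.0, 270.1, 201.0]
tcp_rot: [3.139, 0.001, 0.65]
contact_force: [0.3, -0.4, -2.0]
opening: 0.093
```

Request:
jog_arm([
  {"grip": 1, "translation": [0.0114, -0.0265, 0], "twist": [0, 0, 0.12]},
  {"grip": 1, "translation": [0, 0, 0], "twist": [0, 0, 0]},
  {"grip": 1, "translation": [0, 0, 0], "twist": [0, 0, 0]},
])

```text
clock: 30.8
eef_pos: [498.2, 297.9, 201.1]
tcp_rot: [3.139, 0.001, 0.54]
contact_force: [-0.6, -0.4, -0.5]
opening: 0.092
```

```bash
python3 st.py; python3 look.py t1; python3 - <<'E'
from rig import r
from h import *
s=r.sense();print(s['qpos'].round(3))
rows2(s,[502.5,298.5,130],0.535,0.95,9)
E
```

```text
30.8 [498.15 297.88 201.07] [3.139e+00 7.000e-04 5.399e-01] v 0.056 F [-0.6 -0.4 -0.5] T [-0.013  0.032 -0.039] 0.092
30.8 [498.15 297.88 201.07] [3.139e+00 7.000e-04 5.399e-01] [-0.038 -0.012  0.009 -0.01   0.004 -0.056] [-0.6 -0.4 -0.5] [-0.013  0.032 -0.039] 0.09219483338370132
[ 0.536  0.283  1.73  -0.003  1.129  1.569]
 0 [0.0005, 0.0001, 0.0079] [0.0, 0.1056, 0.0007]
 1 [-0.0004, 0.0001, 0.0079] [0.0, 0.1056, 0.0007]
 2 [-0.0012, 0.0001, 0.0078] [0.0, 0.1056, 0.0007]
 3 [-0.002, 0.0001, 0.0077] [0.0, 0.1056, 0.0007]
 4 [-0.0028, 0.0001, 0.0074] [0.0, 0.1056, 0.0007]
 5 [-0.0036, 0.0001, 0.0071] [0.0, 0.1056, 0.0007]
 6 [-0.0043, 0.0001, 0.0067] [0.0, 0.1056, 0.0007]
 7 [-0.005, 0.0001, 0.0062] [0.0, 0.1056, 0.0007]
 8 [-0.0056, 0.0001, 0.0056] [0.0, 0.1056, 0.0007]
```

View pics/t1.png

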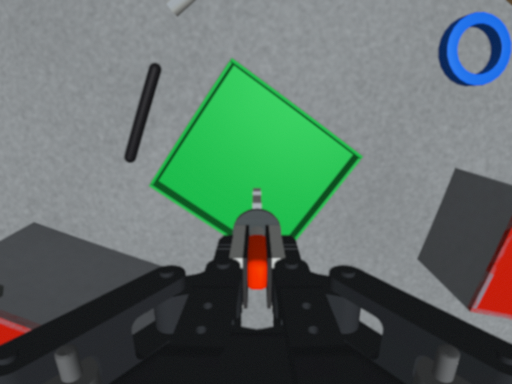

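```bash
python3 - <<'E'
import pickle
from h import *
s,c,p,d=pickle.load(open("pics/t1.pkl","rb"))
P=onplane(c,[(232,61),(360,157),(151,184)],28);print(P.round(0),(P[1]+P[2])/2, np.linalg.norm(P[0]-P[1]),np.linalg.norm(P[0]-P[2]))
E
```

```text
[[580. 376.  28.]
 [566. 202.  28.]
 [417. 390.  28.]] [491.58089687 295.79968095  28.        ] 174.22752613411535 163.2214087779552
```

Request:
jog_arm([
  {"grip": 1, "translation": [0.0005, 0, 0.008], "twist": [0, 0.106, 0]},
  {"grip": 1, "translation": [-0.0004, 0, 0.008], "twist": [0, 0.106, 0]},
  {"grip": 1, "translation": [-0.0012, 0, 0.008], "twist": [0, 0.106, 0]},
  {"grip": 1, "translation": [-0.002, 0, 0.0077], "twist": [0, 0.106, 0]},
  {"grip": 1, "translation": [-0.0028, 0, 0.0074], "twist": [0, 0.106, 0]},
  {"grip": 1, "translation": [-0.0036, 0, 0.0071], "twist": [0, 0.106, 0]},
  {"grip": 1, "translation": [-0.0043, 0, 0.0067], "twist": [0, 0.106, 0]},
  {"grip": 1, "translation": [-0.005, 0, 0.0062], "twist": [0, 0.106, 0]},
  {"grip": 1, "translation": [-0.0056, 0, 0.0056], "twist": [0, 0.106, 0]},
  {"grip": 1, "translation": [0, 0, 0], "twist": [0, 0, 0]},
])

```text
clock: 31.68
eef_pos: [501.9, 297.1, 221.1]
tcp_rot: [3.135, -0.809, 0.541]
contact_force: [0.5, 0.2, -0.8]
opening: 0.088
```

```bash
python3 st.py; python3 look.py t2 scene; python3 - <<'E'
from rig import r
from h import *
s=r.sense();print(s['qpos'].round(3)); R,t=tool(s); print("tip",t+R@[1.5,0,27.9],"bow",t+R@[1.5,0,-48], "corner",(t+R@[-12.5,0,23])[2])
im=cv2.imread("pics/t2.png");cv2.imwrite("pics/t2z.png",cv2.resize(im[100:270,230:450],None,fx=3.5,fy=3.5,interpolation=cv2.INTER_CUBIC))
E
```

```text
31.68 [501.89 297.11 221.1 ] [ 3.1349 -0.8094  0.5412] v 0.055 F [ 0.5  0.2 -0.8] T [-0.273  0.4   -0.018] 0.088
31.6833 [501.89 297.11 221.1 ] [ 3.1349 -0.8094  0.5412] [ 0.003  0.055 -0.023  0.005  0.012  0.   ] [ 0.5  0.2 -0.8] [-0.273  0.4   -0.018] 0.08789505732277372
[ 5.320e-01 -6.000e-03  2.339e+00 -2.300e-02  1.000e-03  1.588e+00]
tip [520.15972879 307.97805505 201.59646062] bow [472.92936306 280.17372354 254.10380965] corner 194.87714616982203
```

View pics/t2z.png

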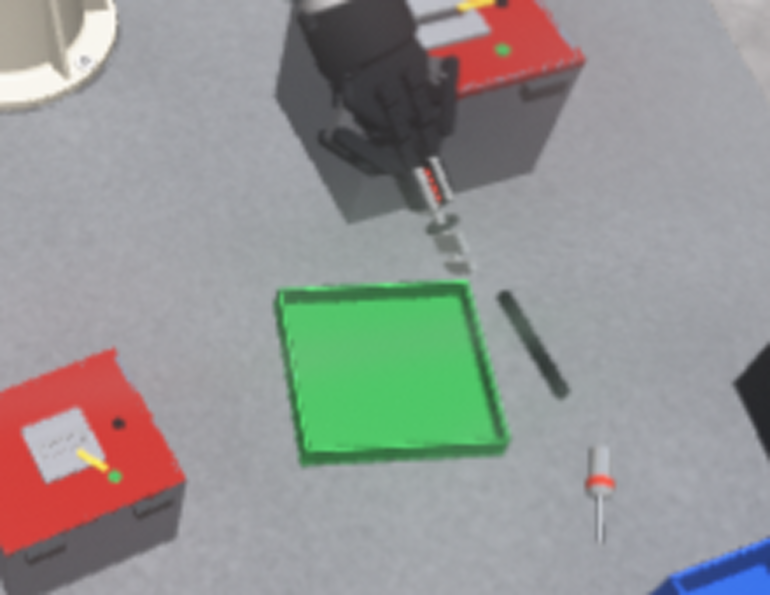

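The wrist reached its joint-5 limit tilting outward, so I'll tilt the other way, with the fingers pointing back toward the base.

```bash
python3 - <<'E'
from rig import r
from h import *
s=r.sense()
rows2(s,[480,287,180],0.535,-0.9,16)
E
```

```text
0 [-0.0028, -0.0002, 0.0006] [0.0003, -0.1067, 0.0001]
 1 [-0.0028, -0.0002, 0.0009] [0.0003, -0.1067, 0.0001]
 2 [-0.0026, -0.0002, 0.0012] [0.0003, -0.1067, 0.0001]
 3 [-0.0025, -0.0002, 0.0015] [0.0003, -0.1067, 0.0001]
 4 [-0.0023, -0.0002, 0.0018] [0.0003, -0.1067, 0.0001]
 5 [-0.0021, -0.0002, 0.002] [0.0003, -0.1067, 0.0001]
 6 [-0.0019, -0.0002, 0.0022] [0.0003, -0.1067, 0.0001]
 7 [-0.0017, -0.0002, 0.0024] [0.0003, -0.1067, 0.0001]
 8 [-0.0014, -0.0002, 0.0026] [0.0003, -0.1067, 0.0001]
 9 [-0.0011, -0.0002, 0.0027] [0.0003, -0.1067, 0.0001]
10 [-0.0008, -0.0002, 0.0028] [0.0003, -0.1067, 0.0001]
11 [-0.0005, -0.0002, 0.0029] [0.0003, -0.1067, 0.0001]
12 [-0.0002, -0.0002, 0.0029] [0.0003, -0.1067, 0.0001]
13 [0.0001, -0.0002, 0.0029] [0.0003, -0.1067, 0.0001]
14 [0.0004, -0.0002, 0.0029] [0.0003, -0.1067, 0.0001]
15 [0.0007, -0.0001, 0.0028] [0.0003, -0.1067, 0.0001]
```

Request:
jog_arm([
  {"grip": 1, "translation": [-0.0028, 0, 0.0006], "twist": [0, -0.107, 0]},
  {"grip": 1, "translation": [-0.0028, 0, 0.0009], "twist": [0, -0.107, 0]},
  {"grip": 1, "translation": [-0.0026, 0, 0.0012], "twist": [0, -0.107, 0]},
  {"grip": 1, "translation": [-0.0025, 0, 0.0015], "twist": [0, -0.107, 0]},
  {"grip": 1, "translation": [-0.0023, 0, 0.0018], "twist": [0, -0.107, 0]},
  {"grip": 1, "translation": [-0.0021, 0, 0.002], "twist": [0, -0.107, 0]},
  {"grip": 1, "translation": [-0.0019, 0, 0.0022], "twist": [0, -0.107, 0]},
  {"grip": 1, "translation": [-0.0017, 0, 0.0024], "twist": [0, -0.107, 0]},
])

```text
clock: 32.4
eef_pos: [491.8, 291.5, 198.4]
tcp_rot: [3.139, 0.057, 0.537]
contact_force: [0.0, 0.4, -1.6]
opening: 0.088
```

Request:
jog_arm([
  {"grip": 1, "translation": [-0.0014, 0, 0.0026], "twist": [0, -0.107, 0]},
  {"grip": 1, "translation": [-0.0011, 0, 0.0027], "twist": [0, -0.107, 0]},
  {"grip": 1, "translation": [-0.0008, 0, 0.0028], "twist": [0, -0.107, 0]},
  {"grip": 1, "translation": [-0.0005, 0, 0.0029], "twist": [0, -0.107, 0]},
  {"grip": 1, "translation": [-0.0002, 0, 0.0029], "twist": [0, -0.107, 0]},
  {"grip": 1, "translation": [0.0001, 0, 0.0029], "twist": [0, -0.107, 0]},
  {"grip": 1, "translation": [0.0004, 0, 0.0029], "twist": [0, -0.107, 0]},
  {"grip": 1, "translation": [0.0007, 0, 0.0028], "twist": [0, -0.107, 0]},
  {"grip": 1, "translation": [0, 0, 0], "twist": [0, 0, 0]},
  {"grip": 1, "translation": [0, 0, 0], "twist": [0, 0, 0]},
])

```text
clock: 33.23
eef_pos: [480.8, 285.2, 174.8]
tcp_rot: [3.139, 0.911, 0.534]
contact_force: [-0.1, 0.2, -0.7]
opening: 0.088
```

```bash
cat > tip.py <<'E'
from rig import r
from h import *
s=r.sense();print(s['qpos'].round(3)); R,t=tool(s)
f=lambda *v:(t+R@np.array(v,float)).round(1)
print("tip",f(1.5,0,27.9),"bow",f(1.5,0,-48),"corner z",f(15.5,0,23)[2],f(14.5,0,-13)[2],"fingertips low z",f(11,0,-38)[2],"body z",f(43,0,-111)[2],"cam",f(65,0,-174))
E
python3 st.py; python3 tip.py; python3 - <<'E'
from rig import r
from h import *
rows2(r.sense(),[480,287,80],0.535,-0.9,6)
E
```

```text
33.23 [480.76 285.19 174.77] [3.1391 0.9112 0.5341] v 0.102 F [-0.1  0.2 -0.7] T [ 0.298 -0.512  0.   ] 0.088
[ 0.534  0.86   1.146 -0.003  2.047  1.57 ]
tip [462.6 274.4 156.5] bow [514.1 305.1 203. ] corner z 148.4 171.3 fingertips low z 189.4 body z 208.8 cam [633.2 375.8 230. ]
 0 [0.0125, -0.0003, 0.0096] [0.0003, 0.0019, -0.0001]
 1 [0.0125, -0.0003, 0.0097] [0.0003, 0.0019, -0.0001]
 2 [0.0125, -0.0003, 0.0097] [0.0003, 0.0019, -0.0001]
 3 [0.0125, -0.0003, 0.0097] [0.0003, 0.0019, -0.0001]
 4 [0.0124, -0.0003, 0.0097] [0.0003, 0.0019, -0.0001]
 5 [0.0124, -0.0003, 0.0098] [0.0003, 0.0019, -0.0001]
```

Request:
jog_arm([
  {"grip": 1, "translation": [0.0125, 0, 0.0097], "twist": [0, 0, 0]},
  {"grip": 1, "translation": [0.0125, 0, 0.0097], "twist": [0, 0, 0]},
  {"grip": 1, "translation": [0.0125, 0, 0.0097], "twist": [0, 0, 0]},
  {"grip": 1, "translation": [0.0125, 0, 0.0097], "twist": [0, 0, 0]},
  {"grip": 1, "translation": [0.0125, 0, 0.0097], "twist": [0, 0, 0]},
  {"grip": 1, "translation": [0.0125, 0, 0.0097], "twist": [0, 0, 0]},
  {"grip": 1, "translation": [0.0125, 0, 0.0097], "twist": [0, 0, 0]},
  {"grip": 1, "translation": [0.006, 0, 0.0046], "twist": [0, 0, 0]},
  {"grip": 1, "translation": [0, 0, 0], "twist": [0, 0, 0]},
  {"grip": 1, "translation": [0, 0, 0], "twist": [0, 0, 0]},
])

```text
clock: 34.07
eef_pos: [481.3, 286.0, 60.2]
tcp_rot: [3.138, 0.908, 0.534]
contact_force: [0.5, 0.4, -1.0]
opening: 0.092
```

```bash
python3 st.py; python3 tip.py; python3 look.py t3 scene; python3 - <<'E'
import cv2
im=cv2.imread("pics/t3.png");cv2.imwrite("pics/t3z.png",cv2.resize(im[120:290,230:450],None,fx=3.5,fy=3.5,interpolation=cv2.INTER_CUBIC))
E
```

```text
34.07 [481.29 286.01  60.21] [3.1378 0.9083 0.5335] v 0.023 F [ 0.5  0.4 -1. ] T [ 0.291 -0.473  0.   ] 0.092
[ 0.535  0.982  1.167 -0.003  1.9    1.571]
tip [463.2 275.2  41.9] bow [514.6 305.9  88.6] corner z 33.8 56.8 fingertips low z 74.9 body z 94.6 cam [633.5 376.7 116. ]
34.0667 [481.29 286.01  60.21] [3.1378 0.9083 0.5335] [ 0.    -0.023 -0.012 -0.002  0.007  0.   ] [ 0.5  0.4 -1. ] [ 0.291 -0.473  0.   ] 0.09170581397535577
```

View pics/t3z.png

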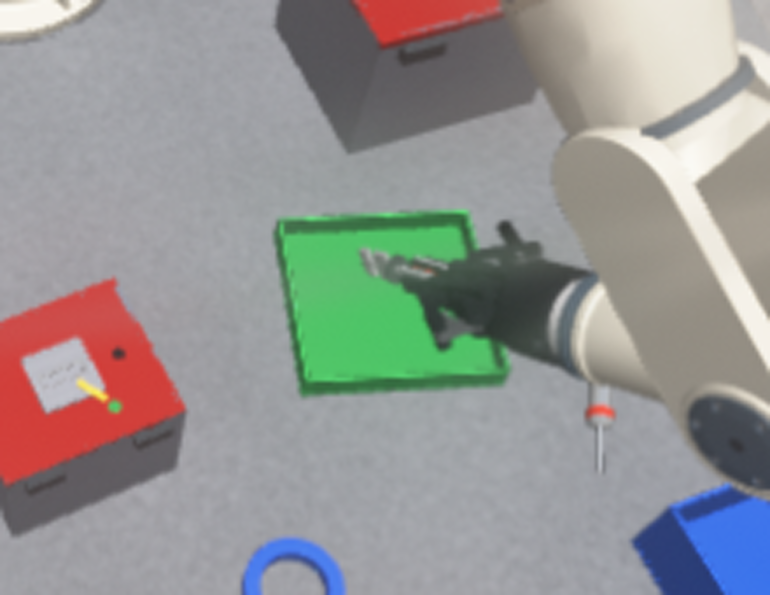

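Request:
jog_arm([
  {"grip": 1, "translation": [0.0095, 0, 0.0074], "twist": [0, 0, 0]},
  {"grip": 1, "translation": [0.0095, 0, 0.0074], "twist": [0, 0, 0]},
  {"grip": 1, "translation": [0.002, 0, 0.0015], "twist": [0, 0, 0]},
  {"grip": 1, "translation": [0, 0, 0], "twist": [0, 0, 0]},
  {"grip": 1, "translation": [0, 0, 0], "twist": [0, 0, 0]},
])

```text
clock: 34.53
eef_pos: [481.4, 286.0, 33.7]
tcp_rot: [3.138, 0.908, 0.533]
contact_force: [0.6, 0.6, -1.3]
opening: 0.093
```

```bash
python3 st.py; python3 tip.py
```

```text
34.53 [481.35 285.96  33.68] [3.1378 0.9082 0.5335] v 0.012 F [ 0.6  0.6 -1.3] T [ 0.228 -0.474 -0.035] 0.093
[ 0.535  1.014  1.166 -0.003  1.87   1.571]
tip [463.3 275.2  15.3] bow [514.6 305.8  62. ] corner z 7.3 30.2 fingertips low z 48.4 body z 68.1 cam [633.6 376.6  89.5]
```

Request:
jog_arm([
  {"grip": 0.7, "translation": [0.001, 0, 0.0008], "twist": [0, 0, 0]},
  {"grip": 0.7, "translation": [0, 0, 0], "twist": [0, 0, 0]},
  {"grip": 0.5, "translation": [0, 0, 0], "twist": [0, 0, 0]},
  {"grip": 0.3, "translation": [0, 0, 0], "twist": [0, 0, 0]},
  {"grip": 0.2, "translation": [0, 0, 0], "twist": [0, 0, 0]},
])

```text
clock: 34.95
eef_pos: [481.7, 286.1, 33.0]
tcp_rot: [3.138, 0.907, 0.533]
contact_force: [-0.4, 0.0, -0.1]
opening: 0.401
```

```bash
python3 st.py; python3 look.py t4 scene; python3 look.py t4w; python3 - <<'E'
import cv2
im=cv2.imread("pics/t4.png");cv2.imwrite("pics/t4z.png",cv2.resize(im[120:290,230:450],None,fx=3.5,fy=3.5,interpolation=cv2.INTER_CUBIC))
E
```

```text
34.95 [481.68 286.13  32.99] [3.1378 0.9069 0.5334] v 0.001 F [-0.4  0.  -0.1] T [ 0.192 -0.287  0.011] 0.401
34.95 [481.68 286.13  32.99] [3.1378 0.9069 0.5334] [-0.001  0.    -0.     0.    -0.001  0.   ] [-0.4  0.  -0.1] [ 0.192 -0.287  0.011] 0.4009402479446608
35.0 [481.63 286.12  32.92] [3.1378 0.907  0.5334] [ 0.001  0.001 -0.001  0.    -0.001  0.001] [-0.2  0.3  0.2] [ 0.187 -0.35  -0.012] 0.4027646564394301
```

View pics/t4z.png

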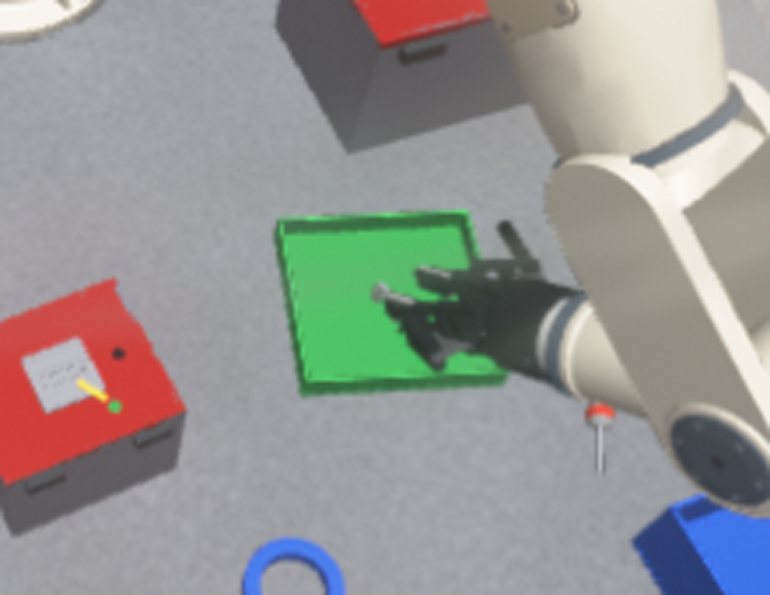

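View pics/t4w.png

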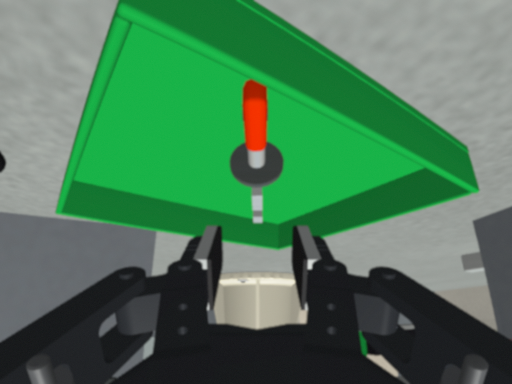

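The key lies in the tray with its bow end near the outer wall, at (255,85) in the wrist view. I'll retreat upward and check.

Request:
jog_arm([
  {"grip": 0.2, "translation": [-0.008, 0, -0.0062], "twist": [0, 0, 0]},
  {"grip": 0.2, "translation": [-0.0125, 0, -0.0097], "twist": [0, 0, 0]},
  {"grip": 0.2, "translation": [-0.02, 0, -0.0155], "twist": [0, 0, 0]},
  {"grip": 0.2, "translation": [-0.024, 0, -0.0186], "twist": [0, 0.05, 0]},
  {"grip": 0.2, "translation": [-0.024, 0, -0.0186], "twist": [0, 0.1, 0]},
  {"grip": 0.2, "translation": [-0.024, 0, -0.02], "twist": [0, 0.1, 0]},
  {"grip": 0.2, "translation": [-0.02, 0, -0.02], "twist": [0, 0.1, 0]},
  {"grip": 0.2, "translation": [-0.03, 0, -0.02], "twist": [0, 0.1, 0]},
  {"grip": 0.2, "translation": [-0.04, 0, 0], "twist": [0, 0.1, 0]},
  {"grip": 0.2, "translation": [0, 0, 0], "twist": [0, 0, 0]},
])

```text
clock: 35.88
eef_pos: [424.2, 252.6, 262.7]
tcp_rot: [3.139, 0.351, 0.536]
contact_force: [1.8, 0.4, 1.7]
opening: 0.401
```

```bash
python3 st.py; python3 look.py u1; python3 look.py u1t top; python3 look.py u1s scene; python3 - <<'E'
import cv2
im=cv2.imread("pics/u1s.png");cv2.imwrite("pics/u1sz.png",cv2.resize(im[120:290,90:400],None,fx=2.5,fy=2.5,interpolation=cv2.INTER_CUBIC))
E
```

```text
35.88 [424.19 252.57 262.67] [3.139  0.3513 0.5355] v 0.213 F [1.8 0.4 1.7] T [ 0.15 -0.18 -0.01] 0.401
35.8833 [424.19 252.57 262.67] [3.139  0.3513 0.5355] [-0.001  0.213 -0.183 -0.     0.045  0.002] [1.8 0.4 1.7] [ 0.15 -0.18 -0.01] 0.4013463594011256
35.9333 [427.5  254.54 260.42] [3.1391 0.3536 0.5356] [-0.001  0.165 -0.118  0.001 -0.007  0.   ] [ 1.3  1.3 -0.3] [ 0.114 -0.131  0.019] 0.3980563235172436
35.9833 [429.75 255.87 258.17] [3.1391 0.3559 0.5356] [-0.     0.132 -0.073 -0.001 -0.01  -0.001] [0.7 1.2 0.1] [ 0.089 -0.164 -0.019] 0.3988014659808853
```

View pics/u1.png

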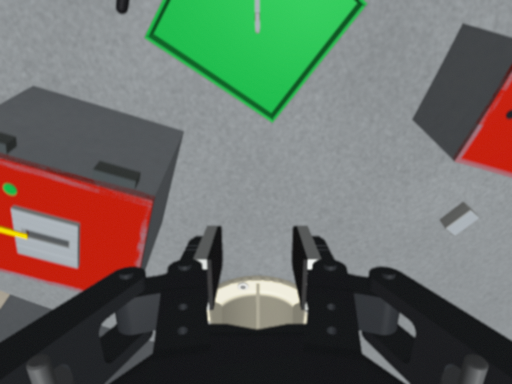

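View pics/u1sz.png

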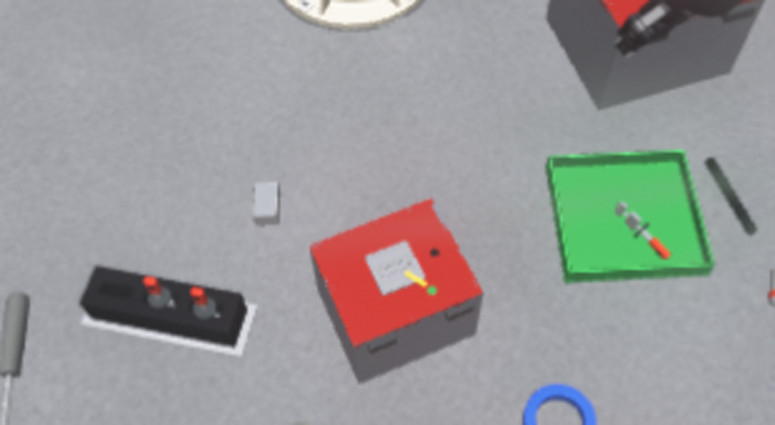

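View pics/u1t.png

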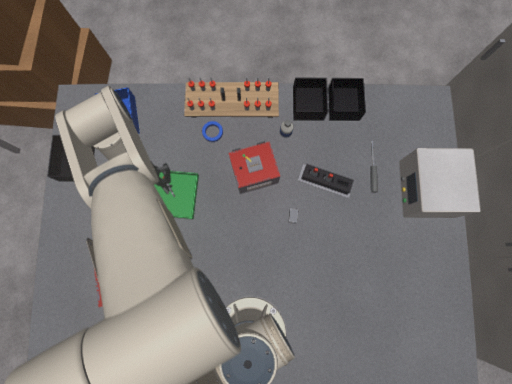

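Request:
jog_arm([
  {"grip": 0.2, "translation": [0, 0, 0], "twist": [0, 0, 0]},
  {"grip": 0.2, "translation": [0, 0, 0], "twist": [0, 0, 0]},
  {"grip": 0.2, "translation": [0, 0, 0], "twist": [0, 0, 0]},
  {"grip": 0.2, "translation": [0, 0, 0], "twist": [0, 0, 0]},
])

```text
clock: 36.37
eef_pos: [431.7, 257.0, 251.8]
tcp_rot: [3.139, 0.365, 0.536]
contact_force: [-0.1, 0.3, 0.0]
opening: 0.402
```

```bash
python3 st.py; python3 latch.py u1s; python3 -c "
from rig import r
print(r.sign_off())"
```

```text
36.37 [431.74 257.04 251.84] [3.1391 0.3654 0.5356] v 0.011 F [-0.1  0.3  0. ] T [ 0.147 -0.117  0.019] 0.402
the job is handed in; nothing more can be done
NoneTraceback (most recent call last):
  File "latch.py", line 7, in <module>
    ct=rect(yel)[0];P=onplane(c,ct.reshape(-1,2),121)[:,:2];vx,vy,x0,y0=cv2.fitLine(P.astype(np.float32),cv2.DIST_HUBER,0,.01,.01).ravel()
       ~~~~~~~~~^^^
IndexError: list index out of range
```

The job is done and handed in at 36.4 s: the third key opened the latch, and it now lies in the green tray.

- **Wrong keys:** I tried the keys from the lock end of the stand outward. The first (+y pocket) and second (middle pocket) both jammed at about 0.24 rad with roughly 0.47 N·m. I turned each one back and stood it in its own pocket again.
- **Right key:** The third key turned freely and took the latch to its stop. The pointer measured 1.00–1.02 rad, in line with the green dot, and the torque then rose. I turned it back, drew it out and laid it down in the tray.

**Last checks:** After the key was out, the wrist camera measured the pointer at 1.02 rad. The final scene picture shows the pointer at the green dot, two keys in the stand and the third flat in the tray. The other objects in view look undisturbed, and contact force was about zero.

**What failed or disagreed:**
- **First grasp:** It closed on nothing. The fingertips were about 38 mm behind the reported TCP by wrist depth, so I corrected for that in every later grasp.
- **Stand height:** The stand top measured 50 mm above the bench, where I had expected 54 mm.
- **Tray approach:** The first tilt over the tray reached joint 5's limit, so I tilted the other way. Nothing was touched.
- **Last latch measurement:** My script found no yellow pixels in the low-resolution scene picture. The final latch state therefore rests on the wrist reading and on looking at that picture.

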